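# Roll down the seal on a grinder's humped cover

## Task

Take the spring-loaded hand roller out of its stand and press down the black seal on the white two-humped grinder cover in one unbroken pass, from the blue landing over both humps to the yellow landing, keeping the pressure between 3 and 7 N all the way and pausing three seconds on the very top of each hump so that the glue takes. The cover sits on a carriage that floats on soft springs and moves as you press: stay with it, touch it only with the roller, keep it off its end stops and leave the other things on the bench alone. At the end lift the roller well clear of the cover and finish while still holding it, once the carriage has come to rest in the middle.

Things in the scene. Friction and masses are not known exactly. Their poses are not given: they have to be found in the camera images.
- roller_stand: Fixed stand: dark base plate 90 x 110 mm and two wooden walls (64 mm along its x, 8 mm thick, 54 mm apart inside) whose tops, 125 mm above the bench, carry the roller's collar; steel nubs 6 mm high on them stop it sliding. To come free the roller must be lifted straight up at least 115 mm. Origin: centre of the underside; z up.
- roller_tool: Spring-loaded hand roller, 0.28 kg, upright in the stand, wheel hanging between the walls. Origin: centre of the underside of its aluminium collar (44 x 74 x 8 mm, long side along its y). z up along the handle: a red square grip 30 x 30 mm, from 8 to 88 mm above the origin (grip from above, fingers closing along the tool's y). The wheel rolls along the tool's y; its axle is along x.
- roller_spring (a joint): How far the spring-loaded plunger with the wheel is pushed in, m: 0 = fully out (hangs free), stop at 0.030. Nominal stiffness 400 N/m, no preload, so pressing force along the tool = 400 x value (5 N = 12.5 mm).
- axle (a point): Centre of the roller's grey wheel (radius 20 mm, 32 mm wide) on its axle; 85 mm below the tool's origin when the spring is out, less the spring's value when pressed.
- rail_bed: Fixed dark rail bed, 90 x 680 mm, 40 mm high at its end blocks, on which the carriage slides. Origin: centre of the underside; its y runs along the rails towards the yellow end, z up.
- carriage (a joint): Carriage position along the rail bed's y from its middle, m, positive towards the yellow end; end stops at -0.100 and +0.100. At rest at 0 at the start. Low-friction rails (0.03 N), centring springs of 38 N/m, damping 6 N s/m, moving mass 6 kg (nominal; the mass varies by some 30%).
- cover_mid (a point): Valley between the humps, midway along the cover on the moving carriage, on the seal 80 mm above the bench; its y runs along the cover to the yellow end (as the rail bed's y), z up. s = distance along y from here. Seal height above this point: 0.008*(1-cos(2*pi*s/0.160)) m for |s| < 0.160, flat (0) on the landings, |s| 0.160 to 0.220. The cover is 62 mm wide, the seal 22 mm.
- blue_landing (a point): Centre of the flat blue landing, 60 mm long, s = -0.190, on its top face (moves with the carriage).
- hump_blue (a point): Top of the 16 mm high hump on the blue side, s = -0.080 (moves with the carriage). The wheel's axle is 20 mm above the seal (1 mm more on slopes). A wheel pressing beside a hump's top pushes the carriage away, so that it slips farther off the top: unstable, time constant about 0.5 s at 5 N.
- hump_yellow (a point): Top of the hump on the yellow side, s = +0.080 (moves with the carriage).
- yellow_landing (a point): Centre of the flat yellow landing, 60 mm long, s = +0.190, on its top face (moves with the carriage).
- scale: Bystander: white coffee scale with black pad, 84 x 130 x 27 mm; origin centre of underside.
- blue_bowl: Bystander: blue bowl, 100 mm across, 45 mm high; origin centre of underside.
- dosing_cup: Bystander: steel dosing cup, 58 mm across, 75 mm high; origin centre of underside.
There are look-alikes about, which are no part of the job. There is more than one size of the roller_tool; the job needs the smallest.

How it is judged:
By the outcome, as a careful person would: the job done as asked, in the order asked, and still so for the second after the job is handed in, while the arm keeps its last pose, push and grip.
It also fails if it takes over 72 s, if anything falls off the work surface, if the arm or the gripper's body presses on something with over 40 N, if the wrist force passes 120 N, or if a joint passes its speed limit or range.

## Robot

A 7-joint arm with a two-finger parallel gripper is mounted at the origin on the work surface. World frame = base frame: x ahead of the robot, y to its left, z up, the work surface at z = 0. Lengths are in m, angles in rad, forces in N, time in s.
With the tool pointing down it reaches from about 0.425 to 1.025 m from the base axis. Payload 9.4 kg.
Tool frame: the origin (TCP) lies midway between the tips of the shut fingers; the grasp point (between the pads) lies r.grasp_offset behind it (r.grasp_offset is the distance from the TCP to the grasp point, in m); z points along the fingers, y is the line along which they close (so a half turn about z gives the same grasp; the last joint's range is limited). The gripper opens to 85 mm and grips with 20 to 120 N. Pads are 22 mm wide; open, the fingers measure 114 mm over their backs; the gripper's body (76 mm by 85 mm) begins 54 mm behind the grasp point. The pads swing forward as they close: fully open they stand 13 mm farther back than shut.
Start: joints at [-1.318, 0.599, -0.003, 1.599, 0.002, 0.943, -0.08], TCP at [0.235, 0.686, 0.211] pointing down, gripper open.
Joint ranges: [-2.57, 2.57], [-0.35, 1.97], [-1.29, 1.29], [0.11, 2.56], [-1.05, 4.19], [0.11, 1.86], [-2.63, 2.63]. Speed limits (rad/s): [2.22, 2.22, 3.01, 3.01, 3.14, 3.14, 3.14].

## Interface

Orientations are given as a unit quaternion [x, y, z, w].
In Python, from station import r gives the robot as it stands.
- The arm moves only by the tool drive_tool, never from a script. Its argument "targets" is a list of rows, each a list of 3 entries, a list of its own where there are three numbers: the shift along the tool's x, y, z in mm, then the turn, a rotation vector about the tool's x, y, z in rad, then the finger opening in mm, from 0 to 85.4. A call has 1 to 5 rows; each row is the pose to reach, as a shift and turn from the pose commanded when the call began, along the tool's axes at that moment; what a row does not reach only later rows make up. A row lasts 1/12 s, in which the tool goes at most 41.7 mm and 7.16 degrees, less where a joint would pass 70% of its speed; a pose out of reach is approached as far as the arm can. A call with a gripper value outside its range is refused whole. The fingers move at their own pace and stop on an object; the grip force is fixed at half the most. Time passes only in rows, so rows that repeat a pose let the fingers close. It gives the time, the measured TCP pose, the force, the opening and the grip force at its end, in the units of the state.
- r.get_obs(): the state, without advancing time (a new reading comes with each control period).
- r.grab_frame(name): name is "scene" or "top"; returns a dict with "img" (400x640x3 uint8, blue, green, red), "mtx" (3x3 intrinsics, pixels), "k1" (the pictures are not rectified: a ray, as slopes to the right and down, at radius r is drawn at 1 + k1 r^2 times it, then the intrinsics apply), "position" and "rotation" of the camera in the world. Camera axes: x right, y down, z forward; pixel columns grow to the right and rows downward; lengths in m; the calibration is good to about 2 mm. A picture is of the moment at which its call begins. There is no depth.
- r.hand_in(): hands the job in; it is judged then, once.
Trained networks look in a picture, given as the dict that the camera call returned (one of the last four; its "shot" number tells which), for a name from the list of things; names that differ only in an ending like _2 or _b are one class to them, and where a whole thing is asked for, a point or a joint stands for the part that bears it (a point fixed in the world has none). Each returns a list of dicts, best first, with "score" (0 to 1); they miss things now and then, are a little off and sometimes report something else, mostly with a low value. They report only what shows in the picture. A call takes as long as a camera call. They do not tell look-alikes from the thing itself.
- r.search_frame(picture, query): "box" ([left, top, right, bottom] in pixels, round what is visible of it).
- r.cut_out(picture, query): "pixels" (400x640 bool, what is visible of it) and "box" ([left, top, right, bottom] in pixels, round what is visible of it).
The state is a dict: "clock": time; "joint_positions": joint angles; "dq": joint speeds; "joint_torque": joint torques, N m; "position": TCP position; "tcp_rot": TCP orientation; "ft_force": force on the tool from outside, world axes, zero at the start; "torque": the same for the moment, N m; "grip_width": finger opening in m; "grip_force": force on a finger pad.
Only numpy, scipy, OpenCV 4.12 (cv2) and the standard library are available. Lean on these libraries where they do the work, as an engineer would, in place of code of your own. Each camera call takes 0.05 s, during which the arm holds its last target. There are 200 camera calls.

## Working session

There is one attempt and no reset: what is moved stays moved. The work goes in short steps, Python scripts to look and compute and a tool call to move; the robot and the scene stay as the last step left them, time stands still between calls to the robot, and variables do not carry over. Pictures are saved under pics/ and viewed, at most 10 in all, crops included, and the job is handed in when it is done.

Besides the shell and the picture viewer there is one more tool, called after "Emit:" by a JSON object that holds its "fn" and its "kwargs", one argument or row to a line. drive_tool: Moves the arm, as the interface text tells. Its arguments: {"type":"object","properties":{"targets":{"type":"array","items":{"type":"array"}}},"required":["targets"]}

```bash
mkdir -p pics; python3 - <<'E'
from station import r
import cv2,numpy as np
o=r.get_obs();print({k:np.round(v,4).tolist() for k,v in o.items()},r.grasp_offset)
for n in("scene","top"):
    f=r.grab_frame(n);cv2.imwrite(f"pics/{n}0.png",f["img"])
    print(n,f["mtx"].tolist(),f["k1"],np.round(f["position"],4),np.round(f["rotation"],4).tolist())
    for q in("roller_tool","roller_stand","rail_bed","scale","blue_bowl","dosing_cup","hump_blue","hump_yellow","carriage"):
        print(q,[(np.round(d["box"]).tolist(),round(d["score"],2)) for d in r.search_frame(f,q)])
E
```

```text
{'clock': 0.0, 'joint_positions': [-1.3177, 0.6001, -0.0026, 1.6001, 0.0018, 0.9429, -0.0798], 'dq': [0.0009, -0.0014, 0.0009, 0.0005, 0.0005, -0.0001, 0.0005], 'joint_torque': [0.0014, -77.6435, 1.5652, -25.8014, 0.0124, 0.0087, 0.0], 'position': [0.2347, 0.6855, 0.2103], 'tcp_rot': [0.1641, 0.9864, -0.0008, -0.0001], 'ft_force': [-0.3309, 0.0412, 0.5994], 'torque': [0.0182, -0.0005, 0.0234], 'grip_force': 0.0, 'grip_width': 0.0856} 0.0187
scene [[515.4062517106688, 0.0, 325.86618928215097], [0.0, 515.4062517106688, 201.07523900863964], [0.0, 0.0, 1.0]] -0.05589683903111149 [ 1.3665 -0.1616  1.2241] [0.7244, 0.6026, -0.2178, -0.2544]
roller_tool [([377.0, 92.0, 406.0, 167.0], 0.88), ([250.0, 133.0, 293.0, 212.0], 0.68), ([330.0, 157.0, 355.0, 210.0], 0.64)]
roller_stand [([319.0, 173.0, 363.0, 225.0], 0.97), ([250.0, 230.0, 415.0, 272.0], 0.46)]
rail_bed [([208.0, 225.0, 459.0, 283.0], 0.74)]
scale [([314.0, 281.0, 373.0, 318.0], 0.78), ([335.0, 192.0, 349.0, 212.0], 0.48)]
blue_bowl [([205.0, 206.0, 239.0, 238.0], 0.92), ([326.0, 157.0, 356.0, 211.0], 0.64), ([209.0, 224.0, 462.0, 
[... 340 characters left out ...]
 [0.0, 484.13074771798256, 198.81862750840503], [0.0, 0.0, 1.0]] -0.01702399144067423 [ 0.4143 -0.0165  1.4779] [-0.7002, 0.7134, -0.0172, 0.0208]
roller_tool [([286.0, 211.0, 311.0, 229.0], 0.94), ([346.0, 225.0, 387.0, 259.0], 0.72), ([212.0, 267.0, 246.0, 306.0], 0.61)]
roller_stand [([278.0, 204.0, 319.0, 233.0], 0.6)]
rail_bed [([204.0, 141.0, 432.0, 188.0], 0.58), ([403.0, 202.0, 433.0, 234.0], 0.55)]
scale [([293.0, 105.0, 337.0, 138.0], 0.92)]
blue_bowl [([401.0, 203.0, 434.0, 239.0], 0.63)]
dosing_cup [([181.0, 226.0, 209.0, 245.0], 0.8)]
hump_blue [([246.0, 150.0, 398.0, 185.0], 0.7)]
hump_yellow [([240.0, 147.0, 396.0, 184.0], 0.73)]
carriage [([243.0, 147.0, 401.0, 184.0], 0.65)]
```

View pics/scene0.png

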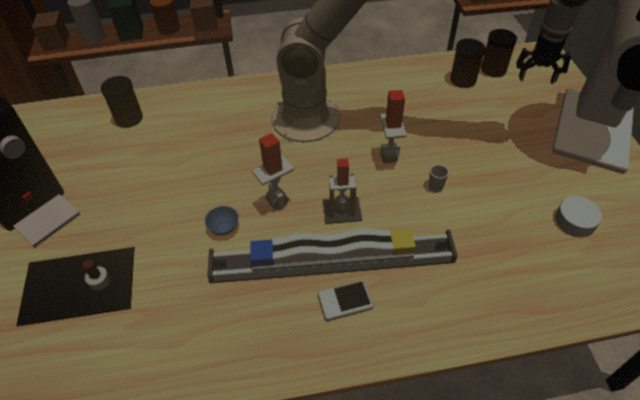

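View pics/top0.png

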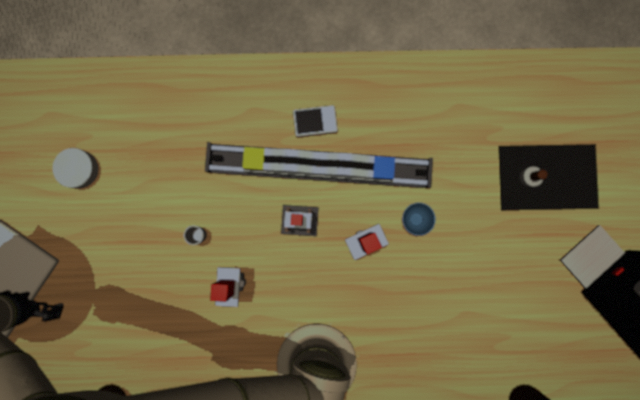

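```bash
cat > h.py <<'E'
from station import r
import cv2,numpy as np
from scipy.spatial.transform import Rotation as R
def proj(f,P):
    Rm=R.from_quat(f["rotation"]).as_matrix(); c=(np.atleast_2d(P)-f["position"])@Rm
    s=c[:,:2]/c[:,2:]; s=s*(1+f["k1"]*(s**2).sum(1,keepdims=True)); return s*f["mtx"][0,0]+f["mtx"][:2,2]
def unproj(f,uv,z):
    d=(np.atleast_2d(uv)-f["mtx"][:2,2])/f["mtx"][0,0]; s=d.copy()
    for _ in range(8): s=d/(1+f["k1"]*(s**2).sum(1,keepdims=True))
    v=np.c_[s,np.ones(len(s))]@R.from_quat(f["rotation"]).as_matrix().T
    return f["position"]+v*((z-f["position"][2])/v[:,2])[:,None]
E
python3 - <<'E'
from h import *
F={n:r.grab_frame(n) for n in("scene","top")}
def comp(f,lo,hi,box):
    hsv=cv2.cvtColor(f["img"],cv2.COLOR_BGR2HSV);m=cv2.inRange(hsv,lo,hi)
    k=np.zeros_like(m);l,t,rr,b=box;k[t:b,l:rr]=255;m&=k
    ys,xs=np.nonzero(m);return cv2.boundingRect(m),np.array([xs.mean(),ys.mean()]),len(xs),cv2.minAreaRect(np.c_[xs,ys].astype(np.float32))
for n,bx in(("scene",((225,230,300,280),(370,220,430,262),(330,150,360,190))),("top",((365,145,405,190),(235,140,275,180),(285,205,315,232)))):
    f=F[n]
    for q,lo,hi,b,z in(("blue",(105,120,50),(130,255,255),bx[0],.08),("yel",(20,140,80),(35,255,255),bx[1],.08),("red",(0,150,60),(8,255,255),bx[2],.213)):
        o=comp(f,lo,hi,b);print(n,q,o,np.round(unproj(f,o[1],z),4))
a=cv2.resize(F["top"]["img"][135:245,195:440],None,fx=3.2,fy=3.2,interpolation=cv2.INTER_CUBIC)
b=cv2.resize(F["scene"]["img"][150:290,200:465],None,fx=3,fy=3,interpolation=cv2.INTER_CUBIC)
cv2.imwrite("pics/a1.png",cv2.convertScaleAbs(a,alpha=1.6));cv2.imwrite("pics/b1.png",cv2.convertScaleAbs(b,alpha=1.6))
for q in("roller_tool","roller_stand","rail_bed"):
    for d in r.cut_out(F["top"],q):
        ys,xs=np.nonzero(d["pixels"]);print(q,d["score"],cv2.minAreaRect(np.c_[xs,ys].astype(np.float32)),len(xs))
E
```

```text
scene blue ((251, 241, 22, 19), array([261.06738544, 250.        ]), 371, ((261.5, 250.0), (21.0, 18.0), 0.0)) [[ 0.5822 -0.2048  0.08  ]]
scene yel ((391, 228, 24, 21), array([402.2955665 , 238.37931034]), 406, ((402.3402099609375, 238.2418212890625), (19.37464714050293, 22.543399810791016), 84.80557250976562)) [[0.6154 0.1745 0.08  ]]
scene red ((338, 159, 11, 9), array([342.57142857, 162.98901099]), 91, ((343.0, 163.0), (8.0, 10.0), 90.0)) [[0.4342 0.0445 0.213 ]]
top blue ((373, 157, 22, 22), array([383.64383562, 167.56392694]), 438, ((383.5, 167.5), (21.0, 21.0), 90.0)) [[ 0.5766 -0.2052  0.08  ]]
top yel ((243, 147, 21, 23), array([252.79716981, 158.16273585]), 424, ((253.0, 158.0), (22.0, 20.0), 90.0)) [[0.6114 0.1742 0.08  ]]
top red ((292, 216, 10, 9), array([296.63855422, 219.75903614]), 83, ((296.5, 220.0), (8.0, 9.0), 90.0)) [[0.4286 0.0433 0.213 ]]
roller_tool 0.91 ((365.34051513671875, 240.4966278076172), (25.25709342956543, 38.71803283691406), 64.65382385253906) 914
roller_tool 0.77 ((297.0, 219.0), (16.0, 26.0), 90.0) 420
roller_tool 0.62 ((227.9396514892578, 286.47412109375), (32.30138397216797, 41.88675308227539), 23.198591232299805) 1089
roller_tool 0.47 ((318.03985595703125, 163.84561157226562), (151.47097778320312, 27.368589401245117), 5.013113975524902) 3833
roller_tool 0.3 ((298.7455749511719, 219.81639099121094), (36.319374084472656, 29.733993530273438), 3.8140745162963867) 655
roller_stand 0.74 ((298.5, 219.5), (31.0, 37.0), 90.0) 724
```

View pics/a1.png

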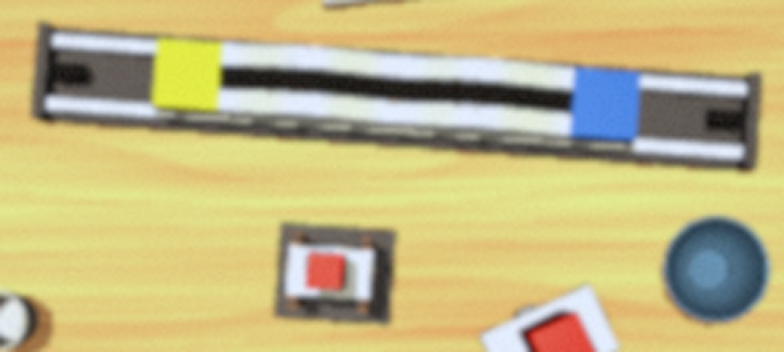

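View pics/b1.png

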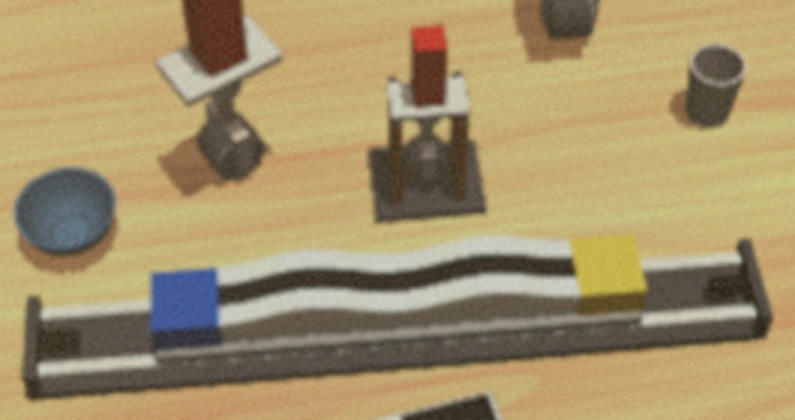

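```bash
python3 - <<'E'
from h import *
f=r.grab_frame("top");g=f["img"]
hsv=cv2.cvtColor(g,cv2.COLOR_BGR2HSV)
def rect(m,box,z,nm):
    k=np.zeros_like(m);l,t,rr,b=box;k[t:b,l:rr]=255;m=m&k
    c=max(cv2.findContours(m,cv2.RETR_EXTERNAL,cv2.CHAIN_APPROX_NONE)[0],key=cv2.contourArea)
    P=unproj(f,c[:,0,:].astype(float),z)[:,:2]
    (cx,cy),s,a=cv2.minAreaRect((P*1000).astype(np.float32));print(nm,cx,cy,s,a)
rect(cv2.inRange(g,(0,0,0),(255,90,85)),(275,200,322,238),.008,"standbase")
rect(cv2.inRange(hsv,(0,0,110),(180,60,255)),(280,205,316,232),.133,"collar")
rect(cv2.inRange(hsv,(105,110,60),(130,255,255)),(365,145,405,190),.08,"blue")
rect(cv2.inRange(hsv,(22,150,90),(34,255,255)),(235,140,275,180),.08,"yel")
d=r.cut_out(f,"rail_bed")
for e in d[:2]: rect(e["pixels"].astype(np.uint8)*255,(0,0,640,400),.04,"rail")
for e in r.cut_out(f,"roller_stand")[:1]: rect(e["pixels"].astype(np.uint8)*255,(0,0,640,400),.01,"standnet")
q=r.get_obs();T=R.from_quat(q["tcp_rot"]).as_matrix();print(T.round(3),((np.array([.431,.044,.38])-q["position"])@T*1000).round(1))
E
```

```text
standbase 429.4373474121094 44.564300537109375 (107.15126037597656, 86.37207794189453) 85.23705291748047
collar 429.3106994628906 45.16542434692383 (73.79552459716797, 44.67481994628906) 84.85087585449219
blue 578.1312866210938 -204.8555450439453 (60.9339714050293, 64.15138244628906) 88.4306869506836
yel 611.5316162109375 173.54177856445312 (59.32317352294922, 63.02124786376953) 84.44031524658203
rail 593.4405517578125 -16.56793212890625 (676.2158203125, 92.5034408569336) 84.98158264160156
standnet 430.3076477050781 47.79990005493164 (112.55860137939453, 91.66529846191406) 85.07709503173828
[[-0.946  0.324  0.   ]
 [ 0.324  0.946 -0.   ]
 [-0.    -0.    -1.   ]] [-393.5 -543.8 -168.8]
```

Emit:
{"fn": "drive_tool", "kwargs": {
  "targets": [
    [[0, 0, -42], [0, 0, 0], 85],
    [[0, 0, -84], [0, 0, 0], 85],
    [[0, 0, -126], [0, 0, 0], 85],
    [[0, 0, -168], [0, 0, 0], 85],
    [[-10, -14, -170], [0, 0, 0], 85]
  ]
}}

```text
clock: 1.82
position: [0.2386, 0.674, 0.3897]
tcp_rot: [0.163, 0.987, 0.006, -0.0]
ft_force: [-0.6, -0.1, 1.3]
grip_width: 0.0851
grip_force: 0.0
```

Emit:
{"fn": "drive_tool", "kwargs": {
  "targets": [
    [[-24, -33, 0], [0, 0, 0], 85],
    [[-48, -66, 0], [0, 0, 0], 85],
    [[-72, -100, 0], [0, 0, 0], 85],
    [[-96, -133, 0], [0, 0, 0], 85],
    [[-120, -166, 0], [0, 0, 0], 85]
  ]
}}

```text
clock: 2.23
position: [0.2998, 0.4715, 0.3813]
tcp_rot: [0.164, 0.986, 0.0, 0.0]
ft_force: [0.4, 0.0, 0.7]
grip_width: 0.0851
grip_force: 0.0
```

Emit:
{"fn": "drive_tool", "kwargs": {
  "targets": [
    [[-24, -33, 0], [0, 0, 0], 85],
    [[-48, -66, 0], [0, 0, 0], 85],
    [[-72, -100, 0], [0, 0, 0], 85],
    [[-96, -133, 0], [0, 0, 0], 85],
    [[-120, -166, 0], [0, 0, 0], 85]
  ]
}}

```text
clock: 2.65
position: [0.3594, 0.2755, 0.3815]
tcp_rot: [0.164, 0.986, 0.0, 0.0]
ft_force: [1.7, -0.1, 0.5]
grip_width: 0.0847
grip_force: 0.0
```

Emit:
{"fn": "drive_tool", "kwargs": {
  "targets": [
    [[-24, -33, 0], [0, 0, -0.12], 85],
    [[-48, -66, 0], [0, 0, -0.24], 85],
    [[-72, -100, 0], [0, 0, -0.2426], 85],
    [[-96, -133, 0], [0, 0, -0.2426], 85],
    [[-120, -166, 0], [0, 0, -0.2426], 85]
  ]
}}

```text
clock: 3.07
position: [0.417, 0.0863, 0.3816]
tcp_rot: [0.043, 0.999, 0.0, 0.0]
ft_force: [0.7, -0.3, 0.3]
grip_width: 0.0847
grip_force: 0.0
```

Emit:
{"fn": "drive_tool", "kwargs": {
  "targets": [
    [[-14.3, -35.3, 0], [0, 0, 0], 85],
    [[-14.3, -35.3, 40], [0, 0, 0], 85],
    [[-14.3, -35.3, 80], [0, 0, 0], 85],
    [[-14.3, -35.3, 110], [0, 0, 0], 85],
    [[-14.3, -35.3, 120], [0, 0, 0], 85]
  ]
}}

```text
clock: 3.48
position: [0.4261, 0.0513, 0.2579]
tcp_rot: [0.044, 0.999, -0.001, -0.002]
ft_force: [-0.3, -0.9, 0.3]
grip_width: 0.085
grip_force: 0.0
```

Emit:
{"fn": "drive_tool", "kwargs": {
  "targets": [
    [[0, 0, 0], [0, 0, 0], 85],
    [[0, 0, 0], [0, 0, 0], 85]
  ]
}}

```text
clock: 3.65
position: [0.4282, 0.0519, 0.2613]
tcp_rot: [0.044, 0.999, -0.0, -0.0]
ft_force: [0.2, 0.0, 0.2]
grip_width: 0.085
grip_force: 0.0
```

Emit:
{"fn": "drive_tool", "kwargs": {
  "targets": [
    [[-2.4, -7, 0], [0, 0, 0], 85],
    [[-2.4, -7, 30], [0, 0, 0], 85],
    [[-2.4, -7, 60], [0, 0, 0], 85],
    [[-2.4, -7, 85], [0, 0, 0], 85],
    [[-2.4, -7, 101], [0, 0, 0], 85]
  ]
}}

```text
clock: 4.07
position: [0.4305, 0.0446, 0.1596]
tcp_rot: [0.043, 0.999, 0.0, 0.001]
ft_force: [-0.4, 0.2, -0.7]
grip_width: 0.0846
grip_force: 0.0
```

Emit:
{"fn": "drive_tool", "kwargs": {
  "targets": [
    [[0, 0, 0], [0, 0, 0], 85],
    [[0, 0, 0], [0, 0, 0], 85]
  ]
}}

```text
clock: 4.23
position: [0.4306, 0.0444, 0.1609]
tcp_rot: [0.044, 0.999, 0.0, 0.0]
ft_force: [0.6, 0.1, 0.2]
grip_width: 0.0847
grip_force: 0.0
```

Emit:
{"fn": "drive_tool", "kwargs": {
  "targets": [
    [[0, 0, 0], [0, 0, 0], 20],
    [[0, 0, 0], [0, 0, 0], 20],
    [[0, 0, 0], [0, 0, 0], 20],
    [[0, 0, 0], [0, 0, 0], 20],
    [[0, 0, 0], [0, 0, 0], 20]
  ]
}}

```text
clock: 4.65
position: [0.4303, 0.0447, 0.1609]
tcp_rot: [0.044, 0.999, 0.0, 0.001]
ft_force: [-0.5, -0.7, 8.2]
grip_width: 0.0293
grip_force: 58.5
```

Emit:
{"fn": "drive_tool", "kwargs": {
  "targets": [
    [[0, 0, 0], [0, 0, 0], 20],
    [[0, 0, 0], [0, 0, 0], 20],
    [[0, 0, 0], [0, 0, 0], 20],
    [[0, 0, 0], [0, 0, 0], 20],
    [[0, 0, 0], [0, 0, 0], 20]
  ]
}}

```text
clock: 5.07
position: [0.4304, 0.0447, 0.1609]
tcp_rot: [0.044, 0.999, 0.0, 0.001]
ft_force: [-1.3, -0.8, 8.6]
grip_width: 0.0295
grip_force: 58.5
```

Emit:
{"fn": "drive_tool", "kwargs": {
  "targets": [
    [[0, 0, -15], [0, 0, 0], 20],
    [[0, 0, -45], [0, 0, 0], 20],
    [[0, 0, -85], [0, 0, 0], 20],
    [[0, 0, -120], [0, 0, 0], 20],
    [[0, 0, -150], [0, 0, 0], 20]
  ]
}}

```text
clock: 5.48
position: [0.4297, 0.0444, 0.3125]
tcp_rot: [0.044, 0.999, 0.0, 0.0]
ft_force: [0.8, 0.5, -2.4]
grip_width: 0.0297
grip_force: 60.4
```

Emit:
{"fn": "drive_tool", "kwargs": {
  "targets": [
    [[0, 0, 0], [0, 0, 0], 20],
    [[-25, 0, 0], [0, 0, 0], 20],
    [[-60, 0, 0], [0, 0, 0], 20],
    [[-95, 0, 0], [0, 0, 0], 20],
    [[-130, -15, 0], [0, 0, 0], 20]
  ]
}}

```text
clock: 5.9
position: [0.5594, 0.0216, 0.3093]
tcp_rot: [0.041, 0.999, 0.001, -0.0]
ft_force: [0.1, 1.8, -1.8]
grip_width: 0.0289
grip_force: 60.8
```

Emit:
{"fn": "drive_tool", "kwargs": {
  "targets": [
    [[-20, -33, 0], [0, 0, 0], 20],
    [[-35, -70, 0], [0, 0, 0], 20],
    [[-39, -105, 0], [0, 0, 0], 20],
    [[-39, -140, 0], [0, 0, 0], 20],
    [[-39, -175, 0], [0, 0, 0], 20]
  ]
}}

```text
clock: 6.32
position: [0.5811, -0.1608, 0.3088]
tcp_rot: [0.043, 0.999, -0.0, -0.001]
ft_force: [0.4, -0.3, -3.0]
grip_width: 0.0292
grip_force: 60.8
```

Emit:
{"fn": "drive_tool", "kwargs": {
  "targets": [
    [[0, -25, 0], [0, 0, 0], 20],
    [[0, -40, 0], [0, 0, 0], 20],
    [[0, -46, 0], [0, 0, 0], 20],
    [[0, -46, 0], [0, 0, 0], 20],
    [[0, -46, 0], [0, 0, 0], 20]
  ]
}}

```text
clock: 6.73
position: [0.5777, -0.2039, 0.3095]
tcp_rot: [0.043, 0.999, 0.0, -0.001]
ft_force: [-0.3, 0.7, -1.7]
grip_width: 0.0292
grip_force: 60.9
```

Emit:
{"fn": "drive_tool", "kwargs": {
  "targets": [
    [[0, 0, 0], [0, 0, 0], 20],
    [[0, 0, 0], [0, 0, 0], 20],
    [[0, 0, 0], [0, 0, 0], 20]
  ]
}}

```text
clock: 6.98
position: [0.5781, -0.2036, 0.3101]
tcp_rot: [0.043, 0.999, 0.0, -0.0]
ft_force: [0.2, -0.6, -1.6]
grip_width: 0.029
grip_force: 60.9
```

```bash
cat >> h.py <<'E'
U=np.array([.0872,.9962]); MID=np.array([.5948,-.0160])
def cen(f,n):
    hsv=cv2.cvtColor(f["img"],cv2.COLOR_BGR2HSV)
    lo,hi=((105,110,50),(130,255,255)) if n=="blue" else ((22,140,80),(34,255,255))
    m=cv2.inRange(hsv,lo,hi)
    c=proj(f,np.r_[MID+U*(-.19 if n=="blue" else .19),.07])[0].astype(int)
    k=np.zeros_like(m);k[max(c[1]-32,0):c[1]+28,max(c[0]-60,0):c[0]+60]=255;m&=k
    nl,lab,st,ce=cv2.connectedComponentsWithStats(m)
    i=1+np.argmax(st[1:,4]);return (unproj(f,ce[i],.08)[0,:2]-MID)@U,st[i,4]
def ft(n=8):
    F=[];fs=[]
    for i in range(n):
        fs.append(r.grab_frame("scene" if i%2 else "top"));o=r.get_obs();F.append(o["ft_force"])
    return np.mean(F,0),np.std(F,0),fs
E
python3 - <<'E'
from h import *
m,s,fs=ft(12);print(m,s)
for n in("blue","yel"):
    for i in range(6): print(n,[(np.round(c[0]*1e3,2),c[1]) for c in (cen(fs[2*i],n),cen(fs[2*i+1],n))])
z=[{**fs[0],"img":cv2.imread("pics/top0.png")},{**fs[1],"img":cv2.imread("pics/scene0.png")}]
for n in("blue","yel"): print(n,[cen(f,n) for f in z])
o=r.get_obs();print(o["position"],o["clock"])
a=cv2.resize(fs[1]["img"][100:290,200:430],None,fx=3,fy=3,interpolation=cv2.INTER_CUBIC);cv2.imwrite("pics/c1.png",cv2.convertScaleAbs(a,alpha=1.6))
p=o["position"];print("exp collar origin px scene(crop)",(proj(fs[1],[p-[0,0,.036],p-[0,0,.121],p-[0,0,.141]])-[200,100])*3)
E
```

```text
[ 0.17154711 -0.01491583 -2.68130342] [0.40008836 0.55887327 0.46921442]
blue [(np.float64(-168.94), np.int32(118)), (np.float64(-185.23), np.int32(236))]
blue [(np.float64(-169.14), np.int32(124)), (np.float64(-185.35), np.int32(243))]
blue [(np.float64(-169.34), np.int32(127)), (np.float64(-184.5), np.int32(237))]
blue [(np.float64(-169.48), np.int32(127)), (np.float64(-184.64), np.int32(238))]
blue [(np.float64(-169.68), np.int32(129)), (np.float64(-184.91), np.int32(233))]
blue [(np.float64(-169.68), np.int32(129)), (np.float64(-184.02), np.int32(235))]
yel [(np.float64(190.9), np.int32(424)), (np.float64(191.59), np.int32(406))]
yel [(np.float64(190.87), np.int32(423)), (np.float64(191.51), np.int32(406))]
yel [(np.float64(190.87), np.int32(423)), (np.float64(191.49), np.int32(405))]
yel [(np.float64(190.87), np.int32(423)), (np.float64(191.61), np.int32(404))]
yel [(np.float64(190.96), np.int32(425)), (np.float64(191.67), np.int32(403))]
yel [(np.float64(190.94), np.int32(424)), (np.float64(191.53), np.int32(405))]
blue [(np.float64(-0.19023694020405257), np.int32(446)), (np.float64(-0.18909218169264788), np.int32(389))]
yel [(np.float64(0.1908699440090166), np.int32(423)), (np.float64(0.19153157014632513), np.int32(402))]
[ 0.57776879 -0.20509018  0.31023534] 7.5833
exp collar origin px scene(crop) [[156.0075786  308.77156668]
 [168.25743999 372.75945739]
 [170.96532811 386.87309021]]
```

View pics/c1.png

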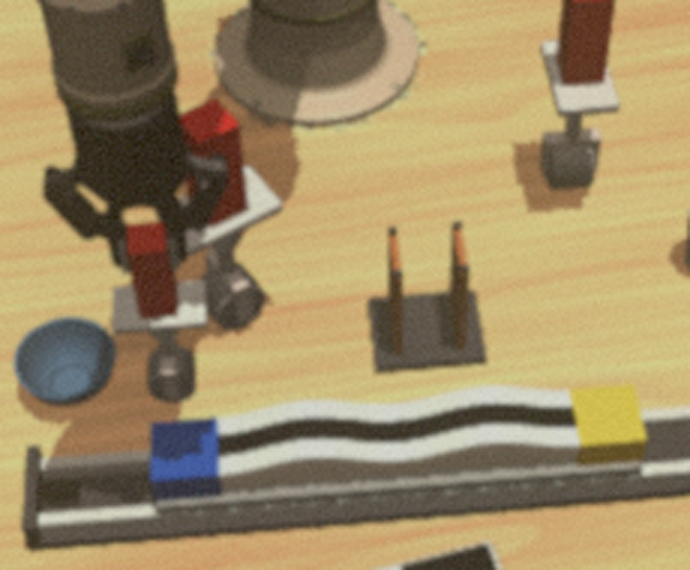

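Emit:
{"fn": "drive_tool", "kwargs": {
  "targets": [
    [[0, 0, 20], [0, 0, 0], 20],
    [[0, 0, 45], [0, 0, 0], 20],
    [[0, 0, 65], [0, 0, 0], 20],
    [[0, 0, 76], [0, 0, 0], 20],
    [[0, 0, 83], [0, 0, 0], 20]
  ]
}}

```text
clock: 8.0
position: [0.5773, -0.2048, 0.2258]
tcp_rot: [0.044, 0.999, 0.0, -0.001]
ft_force: [0.1, -0.0, -2.8]
grip_width: 0.0293
grip_force: 60.8
```

Emit:
{"fn": "drive_tool", "kwargs": {
  "targets": [
    [[0, 0, 5], [0, 0, 0], 20],
    [[0, 0, 10], [0, 0, 0], 20],
    [[0, 0, 15], [0, 0, 0], 20],
    [[0, 0, 18], [0, 0, 0], 20],
    [[0, 0, 18], [0, 0, 0], 20]
  ]
}}

```text
clock: 8.42
position: [0.5781, -0.2052, 0.2095]
tcp_rot: [0.044, 0.999, -0.0, 0.0]
ft_force: [-1.0, 0.5, 2.3]
grip_width: 0.0292
grip_force: 61.5
```

```bash
python3 - <<'E'
from h import *
m,s,fs=ft(16);o=r.get_obs();p=o["position"];print(m,s,"F",m[2]+2.68,p,o["clock"],"s",(p[:2]-MID)@U)
print([[np.round(cen(f,"yel")[0]*1e3,2) for f in fs]])
E
```

```text
[-0.71208193 -0.07105686  2.76895293] [0.3938849  0.33391235 0.52574021] F 5.448952926370156 [ 0.57790462 -0.20505203  0.20921592] 9.2167 s -0.18980690627439947
[[np.float64(190.94), np.float64(191.74), np.float64(190.96), np.float64(191.59), np.float64(190.87), np.float64(191.64), np.float64(191.03), np.float64(191.71), np.float64(190.96), np.float64(191.58), np.float64(190.96), np.float64(191.94), np.float64(191.03), np.float64(191.72), np.float64(190.96), np.float64(192.08)]]
```

```bash
cat > p.py <<'E'
import numpy as np,json,os
from scipy.optimize import least_squares
g=np.linspace(-.23,.23,9201)
h=np.where(abs(g)<.16,.008*(1-np.cos(2*np.pi*g/.16)),0)
w=np.linspace(-.0199,.0199,399)
Hg=np.max([np.interp(g+d,g,h)+np.sqrt(.02**2-d*d) for d in w],0)-.02
H=lambda s:np.interp(s,g,Hg)
from scipy.ndimage import gaussian_filter1d
Dg=gaussian_filter1d(np.gradient(Hg,g),20); D=lambda s:np.interp(s,g,Dg)
dt=1/240; P0=dict(m=6.,b=0.,dF=0.,k=38.,c=6.)
F0=5.45
def acc(q,v,F,s,P):
    return (F*D(s)-P["k"]*q-P["c"]*v-.03*np.tanh(v/.002))/P["m"]
def simlog(log,P,q=0.,v=0.):
    """log: list of [dur,y,z] end-of-segment command; returns t,q,v,F,s arrays"""
    y,z=log[0][1:];out=[];t=0
    for d,y1,z1 in log[1:]:
        n=max(1,round(d/dt))
        for i in range(n):
            a=(i+1)/n;yy=y+(y1-y)*a;zz=z+(z1-z)*a
            s=yy+P["b"]-q;F=max(0,F0+P["dF"]+400*(H(s)-zz))
            v+=acc(q,v,F,s,P)*d/n;q+=v*d/n;t+=d/n;out.append((t,q,v,F,s))
        y,z=y1,z1
    return np.array(out)
def plan(y,z,q,v,segs,P):
    """segs: list of (s_end,T,F_end); returns rows [y,z] absolute, rounded to .1mm"""
    s0=y+P["b"]-q;ds=-v;Fz=F0+P["dF"]+400*(H(s0)-z);rows=[];sub=20;d=1/12/sub
    for s1,T,F1 in segs:
        N=round(T*12);T=N/12
        # quintic: s0,ds,0 -> s1,0,0
        M=np.array([[T**3,T**4,T**5],[3*T*T,4*T**3,5*T**4],[6*T,12*T*T,20*T**3]])
        c3=np.linalg.solve(M,[s1-s0-ds*T,-ds,0])
        for i in range(N):
            for j in range(sub):
                t=(i+(j+1)/sub)/12;s=s0+ds*t+c3@[t**3,t**4,t**5]
                F=Fz+(F1-Fz)*min(1,t/min(T,2.))
                v+=acc(q,v,F,s,P)*d;q+=v*d
            rows.append([round(s+q-P["b"],4),round(H(s)-(F-F0-P["dF"])/400,4)])
        s0,ds,Fz=s1,0.,F1
    return rows
E
python3 - <<'E'
from p import *
print("curv top",np.gradient(Dg,g)[np.argmin(abs(g-.08))],"maxslope",Dg.max())
for T in(6,8,10):
    rows=plan(-.1906,0,0,0,[(-.08,T,4.0)],P0)
    log=[[0,-.1906,0]]+[[1/12,*x] for x in rows]
    for P in(dict(P0),dict(P0,m=4.3),dict(P0,m=7.7),dict(P0,b=.002),dict(P0,dF=.3),dict(P0,k=36.)):
        o=simlog(log,P);print(T,P["m"],P["b"],P["dF"],"end q,v,F,s",np.round(o[-1,1:]*[1e3,1e3,1,1e3],2),"Fmin/max",o[:,3].min().round(2),o[:,3].max().round(2),"qmax",o[:,1].max().round(4))
E
```

```text
curv top -9.891486430034828 maxslope 0.3139171204821817
6 6.0 0.0 0.0 end q,v,F,s [ -2.79  16.25   4.01 -80.64] Fmin/max 3.97 5.45 qmax 0.0451
6 4.3 0.0 0.0 end q,v,F,s [ -9.86  24.98   3.93 -73.54] Fmin/max 3.71 5.45 qmax 0.0411
6 7.7 0.0 0.0 end q,v,F,s [ -1.98   8.14   4.01 -81.48] Fmin/max 3.43 5.45 qmax 0.0481
6 6.0 0.002 0.0 end q,v,F,s [-16.78   8.64   3.55 -64.68] Fmin/max 3.55 5.45 qmax 0.0451
6 6.0 0.0 0.3 end q,v,F,s [  3.4   19.13   4.22 -86.82] Fmin/max 4.09 5.75 qmax 0.0468
6 6.0 0.0 0.0 end q,v,F,s [  4.09  17.12   3.9  -87.52] Fmin/max 3.78 5.45 qmax 0.0467
8 6.0 0.0 0.0 end q,v,F,s [  0.98  -1.79   4.01 -80.38] Fmin/max 3.97 5.45 qmax 0.0441
8 4.3 0.0 0.0 end q,v,F,s [  6.35  -1.54   3.94 -85.75] Fmin/max 3.84 5.45 qmax 0.0409
8 7.7 0.0 0.0 end q,v,F,s [ -7.48  -3.16   3.88 -71.94] Fmin/max 3.52 5.45 qmax 0.0473
8 6.0 0.002 0.0 end q,v,F,s [-15.05  -5.23   3.41 -62.37] Fmin/max 3.41 5.45 qmax 0.0444
8 6.0 0.0 0.3 end q,v,F,s [  7.52  -0.44   4.22 -86.92] Fmin/max 4.11 5.75 qmax 0.0455
8 6.0 0.0 0.0 end q,v,F,s [  5.64  -0.82   3.96 -85.04] Fmin/max 3.78 5.45 qmax 0.0456
10 6.0 0.0 0.0 end q,v,F,s [  0.2    0.55   4.01 -80.69] Fmin/max 3.97 5.45 qmax 0.042
10 4.3 0.0 0.0 end q,v,F,s [  4.19   1.08   3.97 -84.68] Fmin/max 3.86 5.45 qmax 0.0399
10 7.7 0.0 0.0 end q,v,F,s [ -8.95  -0.51   3.87 -71.55] Fmin/max 3.63 5.45 qmax 0.0447
10 6.0 0.002 0.0 end q,v,F,s [-18.09   4.17   3.27 -60.39] Fmin/max 3.19 5.45 qmax 0.0428
10 6.0 0.0 0.3 end q,v,F,s [  9.01   1.97   4.13 -89.5 ] Fmin/max 4.08 5.75 qmax 0.0432
10 6.0 0.0 0.0 end q,v,F,s [  6.7    1.51   3.91 -87.19] Fmin/max 3.81 5.45 qmax 0.0433
```

```bash
cat > st.py <<'E'
import sys
from p import *
def load(): return json.load(open("st.json"))
def save(S): json.dump(S,open("st.json","w"))
def emit(S,rows,clk=0):
    y,z=S["log"][-1][1:]
    for i in range(0,len(rows),5):
        print(json.dumps([[[0,round((a-y)*1e3,1),round((z-b)*1e3,1)],[0,0,0],20] for a,b in rows[i:i+5]]))
        y,z=rows[min(i+4,len(rows)-1)]
    S["log"]+=[[1/12,a,b] for a,b in rows];save(S)
def step(segs,n,nf=4,lm="yel"):
    """measure, refit, plan segs, emit the first n rows"""
    from h import r,cen,MID,U
    S=load();ref={"yel":(.19093,.1916),"blue":(-.19024,-.18909)}[lm]
    o=r.get_obs();T=sum(x[0] for x in S["log"]);base=S["t0"]
    if abs(o["clock"]-base-T)>.02: print("clock mismatch",o["clock"]-base,T)
    ys=[];fz=[]
    for i in range(nf):
        f=r.grab_frame("top" if i%2==0 else "scene");c=cen(f,lm);S["meas"].append([T+.05*i,c[0]-ref[i%2]])
        o=r.get_obs();ys.append((o["position"][:2]-MID)@U-.00075);fz.append([o["position"][2],o["ft_force"][2]+2.68,o["ft_force"][1]])
    S["log"].append([.05*nf,*S["log"][-1][1:]])
    me=np.array(S["meas"]);sg=[1.2,.002,.15,1.,.6];nm=["m","b","dF","k","c"];p0=np.array([P0[a] for a in nm])
    par=lambda x:dict(zip(nm,p0+x*sg))
    def res(x):
        oo=simlog(S["log"],par(x));return np.r_[(np.interp(me[:,0],oo[:,0],oo[:,1])-me[:,1])/.0006,x]
    x=least_squares(res,S.get("x",[0]*5),max_nfev=12,diff_step=1e-3).x;S["x"]=list(x);P=par(x)
    oo=simlog(S["log"],P);e=me[-nf:,1]-np.interp(me[-nf:,0],oo[:,0],oo[:,1])
    q,v=oo[-1,1]+e.mean(),oo[-1,2];y,z=S["log"][-1][1:]
    print("P",{k:round(a,4) for k,a in P.items()},"resid mm",np.round(e*1e3,2),"meas q",np.round(me[-nf:,1]*1e3,2))
    print("clk",round(o["clock"],2),"q %.1f v %.1f s %.1f F %.2f mm"%(q*1e3,v*1e3,(y+P["b"]-q)*1e3,F0+P["dF"]+400*(H(y+P["b"]-q)-z)),"ycmd-ymeas",round((y-np.mean(ys))*1e3,2),"ft z,Fz,Fy",np.mean(fz,0).round(3),c[1])
    rows=plan(y,z,q,v,segs,P)[:n]
    o2=simlog([[0,y,z]]+[[1/12,*a] for a in rows],P,q,v)
    print("pred end q v F s",np.round(o2[-1,1:]*[1e3,1e3,1,1e3],2),"F",o2[:,3].min().round(2),o2[:,3].max().round(2),"s",(o2[[0,-1],4]*1e3).round(1))
    emit(S,rows)
E
python3 - <<'E'
from st import *
from h import r
S=dict(t0=r.get_obs()["clock"],log=[[0,-.1906,0.]],meas=[[0,0.]]);save(S)
rows=plan(-.1906,0,0,0,[(-.08,8,4.2)],P0)[:45]
emit(S,rows)
E
```

```text
[[[0, 0.0, -0.1], [0, 0, 0], 20], [[0, 0.0, -0.3], [0, 0, 0], 20], [[0, 0.0, -0.4], [0, 0, 0], 20], [[0, 0.1, -0.5], [0, 0, 0], 20], [[0, 0.1, -0.7], [0, 0, 0], 20]]
[[[0, 0.1, -0.1], [0, 0, 0], 20], [[0, 0.3, -0.2], [0, 0, 0], 20], [[0, 0.5, -0.3], [0, 0, 0], 20], [[0, 0.7, -0.5], [0, 0, 0], 20], [[0, 1.0, -0.6], [0, 0, 0], 20]]
[[[0, 0.3, -0.1], [0, 0, 0], 20], [[0, 0.7, -0.3], [0, 0, 0], 20], [[0, 1.1, -0.4], [0, 0, 0], 20], [[0, 1.6, -0.5], [0, 0, 0], 20], [[0, 2.2, -0.7], [0, 0, 0], 20]]
[[[0, 0.6, -0.1], [0, 0, 0], 20], [[0, 1.3, -0.2], [0, 0, 0], 20], [[0, 2.1, -0.3], [0, 0, 0], 20], [[0, 2.9, -0.5], [0, 0, 0], 20], [[0, 3.8, -0.6], [0, 0, 0], 20]]
[[[0, 1.0, -0.1], [0, 0, 0], 20], [[0, 2.1, -0.3], [0, 0, 0], 20], [[0, 3.2, -0.4], [0, 0, 0], 20], [[0, 4.3, -0.5], [0, 0, 0], 20], [[0, 5.6, -0.5], [0, 0, 0], 20]]
[[[0, 1.3, 0.0], [0, 0, 0], 20], [[0, 2.7, 0.0], [0, 0, 0], 20], [[0, 4.1, 0.0], [0, 0, 0], 20], [[0, 5.6, 0.0], [0, 0, 0], 20], [[0, 7.2, 0.0], [0, 0, 0], 20]]
[[[0, 1.6, 0.0], [0, 0, 0], 20], [[0, 3.3, 0.0], [0, 0, 0], 20], [[0, 5.0, 0.0], [0, 0, 0], 20], [[0, 6.8, 0.0], [0, 0, 0], 20], [[0, 8.7, 0.0], [0, 0, 0], 20]]
[[[0, 1.8, 0.0], [0, 0, 0], 20], [[0, 3.8, -0.1], [0, 0, 0], 20], [[0, 5.9, -0.1], [0, 0, 0], 20], [[0, 8.3, -0.3], [0, 0, 0], 20], [[0, 11.1, -0.5], [0, 0, 0], 20]]
[[[0, 3.2, -0.3], [0, 0, 0], 20], [[0, 6.9, -0.6], [0, 0, 0], 20], [[0, 11.2, -1.0], [0, 0, 0], 20], [[0, 15.9, -1.5], [0, 0, 0], 20], [[0, 21.1, -2.0], [0, 0, 0], 20]]
```

Emit:
{"fn": "drive_tool", "kwargs": {
  "targets": [
    [[0, 0.0, -0.1], [0, 0, 0], 20],
    [[0, 0.0, -0.3], [0, 0, 0], 20],
    [[0, 0.0, -0.4], [0, 0, 0], 20],
    [[0, 0.1, -0.5], [0, 0, 0], 20],
    [[0, 0.1, -0.7], [0, 0, 0], 20]
  ]
}}

```text
clock: 9.63
position: [0.5778, -0.2049, 0.2099]
tcp_rot: [0.044, 0.999, -0.0, 0.0]
ft_force: [-0.1, -0.1, 2.2]
grip_width: 0.0291
grip_force: 61.5
```

Emit:
{"fn": "drive_tool", "kwargs": {
  "targets": [
    [[0, 0.1, -0.1], [0, 0, 0], 20],
    [[0, 0.3, -0.2], [0, 0, 0], 20],
    [[0, 0.5, -0.3], [0, 0, 0], 20],
    [[0, 0.7, -0.5], [0, 0, 0], 20],
    [[0, 1.0, -0.6], [0, 0, 0], 20]
  ]
}}

```text
clock: 10.05
position: [0.5779, -0.2039, 0.2105]
tcp_rot: [0.044, 0.999, -0.0, 0.0]
ft_force: [0.6, -0.2, 2.3]
grip_width: 0.0292
grip_force: 61.6
```

Emit:
{"fn": "drive_tool", "kwargs": {
  "targets": [
    [[0, 0.3, -0.1], [0, 0, 0], 20],
    [[0, 0.7, -0.3], [0, 0, 0], 20],
    [[0, 1.1, -0.4], [0, 0, 0], 20],
    [[0, 1.6, -0.5], [0, 0, 0], 20],
    [[0, 2.2, -0.7], [0, 0, 0], 20]
  ]
}}

```text
clock: 10.47
position: [0.5781, -0.2017, 0.2112]
tcp_rot: [0.044, 0.999, 0.0, 0.0]
ft_force: [-0.1, -0.2, 1.6]
grip_width: 0.0289
grip_force: 61.6
```

Emit:
{"fn": "drive_tool", "kwargs": {
  "targets": [
    [[0, 0.6, -0.1], [0, 0, 0], 20],
    [[0, 1.3, -0.2], [0, 0, 0], 20],
    [[0, 2.1, -0.3], [0, 0, 0], 20],
    [[0, 2.9, -0.5], [0, 0, 0], 20],
    [[0, 3.8, -0.6], [0, 0, 0], 20]
  ]
}}

```text
clock: 10.88
position: [0.5784, -0.1979, 0.2118]
tcp_rot: [0.044, 0.999, -0.0, 0.0]
ft_force: [0.4, 0.5, 2.4]
grip_width: 0.0294
grip_force: 61.6
```

Emit:
{"fn": "drive_tool", "kwargs": {
  "targets": [
    [[0, 1.0, -0.1], [0, 0, 0], 20],
    [[0, 2.1, -0.3], [0, 0, 0], 20],
    [[0, 3.2, -0.4], [0, 0, 0], 20],
    [[0, 4.3, -0.5], [0, 0, 0], 20],
    [[0, 5.6, -0.5], [0, 0, 0], 20]
  ]
}}

```text
clock: 11.3
position: [0.5789, -0.1923, 0.2123]
tcp_rot: [0.044, 0.999, -0.0, -0.0]
ft_force: [0.4, 0.6, 1.7]
grip_width: 0.0293
grip_force: 61.6
```

Emit:
{"fn": "drive_tool", "kwargs": {
  "targets": [
    [[0, 1.3, 0.0], [0, 0, 0], 20],
    [[0, 2.7, 0.0], [0, 0, 0], 20],
    [[0, 4.1, 0.0], [0, 0, 0], 20],
    [[0, 5.6, 0.0], [0, 0, 0], 20],
    [[0, 7.2, 0.0], [0, 0, 0], 20]
  ]
}}

```text
clock: 11.72
position: [0.5795, -0.1851, 0.2123]
tcp_rot: [0.044, 0.999, -0.0, 0.0]
ft_force: [0.4, -0.0, 1.6]
grip_width: 0.029
grip_force: 61.6
```

Emit:
{"fn": "drive_tool", "kwargs": {
  "targets": [
    [[0, 1.6, 0.0], [0, 0, 0], 20],
    [[0, 3.3, 0.0], [0, 0, 0], 20],
    [[0, 5.0, 0.0], [0, 0, 0], 20],
    [[0, 6.8, 0.0], [0, 0, 0], 20],
    [[0, 8.7, 0.0], [0, 0, 0], 20]
  ]
}}

```text
clock: 12.13
position: [0.5803, -0.1764, 0.2123]
tcp_rot: [0.044, 0.999, -0.0, 0.0]
ft_force: [0.6, 0.1, 0.7]
grip_width: 0.029
grip_force: 61.6
```

Emit:
{"fn": "drive_tool", "kwargs": {
  "targets": [
    [[0, 1.8, 0.0], [0, 0, 0], 20],
    [[0, 3.8, -0.1], [0, 0, 0], 20],
    [[0, 5.9, -0.1], [0, 0, 0], 20],
    [[0, 8.3, -0.3], [0, 0, 0], 20],
    [[0, 11.1, -0.5], [0, 0, 0], 20]
  ]
}}

```text
clock: 12.55
position: [0.5812, -0.1654, 0.2128]
tcp_rot: [0.044, 0.999, -0.0, 0.0]
ft_force: [-0.6, -0.6, 1.5]
grip_width: 0.0293
grip_force: 61.4
```

Emit:
{"fn": "drive_tool", "kwargs": {
  "targets": [
    [[0, 3.2, -0.3], [0, 0, 0], 20],
    [[0, 6.9, -0.6], [0, 0, 0], 20],
    [[0, 11.2, -1.0], [0, 0, 0], 20],
    [[0, 15.9, -1.5], [0, 0, 0], 20],
    [[0, 21.1, -2.0], [0, 0, 0], 20]
  ]
}}

```text
clock: 12.97
position: [0.5831, -0.1441, 0.2149]
tcp_rot: [0.044, 0.999, -0.0, 0.0]
ft_force: [-0.2, -1.1, 1.8]
grip_width: 0.0291
grip_force: 61.4
```

```bash
python3 -c "
from st import *
step([(-.08,5,4.0)],15,3)"
```

```text
P {'m': np.float64(5.5328), 'b': np.float64(0.0015), 'dF': np.float64(0.0102), 'k': np.float64(38.0049), 'c': np.float64(5.9883)} resid mm [ 0.32  0.06 -0.27] meas q [14.47 16.21 17.88]
clk 13.12 q 20.1 v 36.9 s -148.4 F 3.64 mm ycmd-ymeas -1.34 ft z,Fz,Fy [0.215 3.171 0.372] 424
pred end q v F s [  -8.97  -25.33    3.86 -175.44] F 3.65 3.86 s [-148.4 -175.4]
[[[0, -0.3, 0.5], [0, 0, 0], 20], [[0, -1.3, 0.9], [0, 0, 0], 20], [[0, -3.1, 1.1], [0, 0, 0], 20], [[0, -6.0, 1.2], [0, 0, 0], 20], [[0, -9.8, 1.2], [0, 0, 0], 20]]
[[[0, -4.6, 0.1], [0, 0, 0], 20], [[0, -9.8, 0.1], [0, 0, 0], 20], [[0, -15.4, 0.2], [0, 0, 0], 20], [[0, -21.0, 0.2], [0, 0, 0], 20], [[0, -26.6, 0.2], [0, 0, 0], 20]]
[[[0, -5.3, 0.1], [0, 0, 0], 20], [[0, -10.0, 0.1], [0, 0, 0], 20], [[0, -14.0, 0.1], [0, 0, 0], 20], [[0, -17.3, 0.2], [0, 0, 0], 20], [[0, -19.6, 0.2], [0, 0, 0], 20]]
```

```bash
sed -i 's/def plan(y,z,q,v,segs,P):/def plan(y,z,q,v,segs,P,ds0=None):/; s/ds=-v;Fz=/ds=-v if ds0 is None else ds0;Fz=/' p.py
python3 - <<'E'
from st import *
S=load();S["log"]=S["log"][:-15]
x=S["x"];sg=[1.2,.002,.15,1.,.6];nm=["m","b","dF","k","c"];P={a:P0[a]+x[i]*sg[i] for i,a in enumerate(nm)}
oo=simlog(S["log"],P);q,v=oo[-1,1:3];y,z=S["log"][-1][1:]
from h import *
p=r.get_obs()["position"];print("ymeas",(p[:2]-MID)@U-.00075,"y",y,q,v,S["log"][-2:])
for T in(4,5):
    rows=plan(y,z,q,v,[(-.08,T,4.1)],P,.025)
    o=simlog([[0,y,z]]+[[1/12,*a] for a in rows],P,q,v)
    print(T,[tuple(np.round(a[1:]*[1e3,1e3,1,1e3],1)) for a in o[19::60]])
    if T==5: rows=rows[:30]
save(S)
emit(S,rows)
E
```

```text
ymeas -0.12898040364888566 y -0.1298 0.02006111665509316 0.036899868844126174 [[0.08333333333333333, -0.1298, 0.0056], [0.15000000000000002, -0.1298, 0.0056]]
4 [(np.float64(22.9), np.float64(31.6), np.float64(3.7), np.float64(-146.2)), (np.float64(29.0), np.float64(17.7), np.float64(3.7), np.float64(-140.0)), (np.float64(32.1), np.float64(8.1), np.float64(3.8), np.float64(-133.6)), (np.float64(33.3), np.float64(2.1), np.float64(3.8), np.float64(-127.2)), (np.float64(33.4), np.float64(-1.0), np.float64(3.9), np.float64(-120.7)), (np.float64(32.8), np.float64(-3.8), np.float64(4.0), np.float64(-114.3)), (np.float64(31.3), np.float64(-8.2), np.float64(4.0), np.float64(-108.0)), (np.float64(28.5), np.float64(-14.1), np.float64(4.1), np.float64(-102.2)), (np.float64(24.2), np.float64(-19.9), np.float64(4.1), np.float64(-96.9)), (np.float64(18.7), np.float64(-23.9), np.float64(4.1), np.float64(-92.2)), (np.float64(12.5), np.float64(-24.6), np.float64(4.1), np.float64(-88.3)), (np.float64(6.7), np.float64(-21.4), np.float64(4.1), np.float64(-85.1)), (np.float64(2.1), np.float64(-15.3), np.
[... 2044 characters left out ...]
, [[0, 13.1, -2.8], [0, 0, 0], 20]]
[[[0, 2.1, -0.5], [0, 0, 0], 20], [[0, 4.1, -1.1], [0, 0, 0], 20], [[0, 6.0, -1.7], [0, 0, 0], 20], [[0, 7.8, -2.2], [0, 0, 0], 20], [[0, 9.5, -2.7], [0, 0, 0], 20]]
[[[0, 1.7, -0.5], [0, 0, 0], 20], [[0, 3.2, -1.0], [0, 0, 0], 20], [[0, 4.7, -1.4], [0, 0, 0], 20], [[0, 6.0, -1.9], [0, 0, 0], 20], [[0, 7.2, -2.3], [0, 0, 0], 20]]
[[[0, 1.0, -0.3], [0, 0, 0], 20], [[0, 1.9, -0.7], [0, 0, 0], 20], [[0, 2.6, -1.0], [0, 0, 0], 20], [[0, 3.2, -1.3], [0, 0, 0], 20], [[0, 3.5, -1.6], [0, 0, 0], 20]]
[[[0, 0.3, -0.3], [0, 0, 0], 20], [[0, 0.3, -0.5], [0, 0, 0], 20], [[0, 0.2, -0.8], [0, 0, 0], 20], [[0, 0.0, -1.0], [0, 0, 0], 20], [[0, -0.4, -1.2], [0, 0, 0], 20]]
```

Emit:
{"fn": "drive_tool", "kwargs": {
  "targets": [
    [[0, 4.9, -0.3], [0, 0, 0], 20],
    [[0, 9.4, -0.7], [0, 0, 0], 20],
    [[0, 13.5, -1.2], [0, 0, 0], 20],
    [[0, 17.2, -1.7], [0, 0, 0], 20],
    [[0, 20.5, -2.2], [0, 0, 0], 20]
  ]
}}

```text
clock: 13.53
position: [0.5849, -0.1236, 0.2171]
tcp_rot: [0.043, 0.999, -0.0, 0.0]
ft_force: [1.1, -1.6, 1.1]
grip_width: 0.0291
grip_force: 61.2
```

Emit:
{"fn": "drive_tool", "kwargs": {
  "targets": [
    [[0, 3.1, -0.5], [0, 0, 0], 20],
    [[0, 5.9, -1.0], [0, 0, 0], 20],
    [[0, 8.5, -1.6], [0, 0, 0], 20],
    [[0, 10.9, -2.2], [0, 0, 0], 20],
    [[0, 13.1, -2.8], [0, 0, 0], 20]
  ]
}}

```text
clock: 13.95
position: [0.586, -0.1108, 0.2199]
tcp_rot: [0.044, 0.999, -0.0, 0.0]
ft_force: [1.1, -2.2, 0.8]
grip_width: 0.0291
grip_force: 61.3
```

Emit:
{"fn": "drive_tool", "kwargs": {
  "targets": [
    [[0, 2.1, -0.5], [0, 0, 0], 20],
    [[0, 4.1, -1.1], [0, 0, 0], 20],
    [[0, 6.0, -1.7], [0, 0, 0], 20],
    [[0, 7.8, -2.2], [0, 0, 0], 20],
    [[0, 9.5, -2.7], [0, 0, 0], 20]
  ]
}}

```text
clock: 14.37
position: [0.5868, -0.1014, 0.2226]
tcp_rot: [0.044, 0.999, -0.0, 0.0]
ft_force: [-0.2, -1.5, 0.4]
grip_width: 0.0295
grip_force: 61.3
```

Emit:
{"fn": "drive_tool", "kwargs": {
  "targets": [
    [[0, 1.7, -0.5], [0, 0, 0], 20],
    [[0, 3.2, -1.0], [0, 0, 0], 20],
    [[0, 4.7, -1.4], [0, 0, 0], 20],
    [[0, 6.0, -1.9], [0, 0, 0], 20],
    [[0, 7.2, -2.3], [0, 0, 0], 20]
  ]
}}

```text
clock: 14.78
position: [0.5875, -0.0942, 0.2249]
tcp_rot: [0.044, 0.999, 0.0, 0.0]
ft_force: [0.3, -1.2, 1.6]
grip_width: 0.0289
grip_force: 61.3
```

```bash
sed -i 's/def step(segs,n,nf=4,lm="yel"):/def step(segs,n,nf=4,lm="yel",ds0=None):/; s/rows=plan(y,z,q,v,segs,P)\[:n\]/rows=plan(y,z,q,v,segs,P,ds0)[:n]/' st.py
python3 -c "
from st import *
S=load();S['log']=S['log'][:-10];save(S)
step([(-.08,3,4.1)],20,2,ds0=.02)"
```

```text
P {'m': np.float64(5.7607), 'b': np.float64(0.0012), 'dF': np.float64(0.2302), 'k': np.float64(36.8065), 'c': np.float64(6.1584)} resid mm [0.12 0.66] meas q [33.18 33.44]
clk 14.88 q 32.9 v -6.2 s -111.1 F 4.04 mm ycmd-ymeas -0.38 ft z,Fz,Fy [ 0.225  3.74  -0.786] 404
pred end q v F s [  5.83 -15.7    4.07 -84.87] F 4.03 4.1 s [-111.1  -84.9]
[[[0, 1.1, -0.4], [0, 0, 0], 20], [[0, 2.1, -0.8], [0, 0, 0], 20], [[0, 3.0, -1.2], [0, 0, 0], 20], [[0, 3.8, -1.6], [0, 0, 0], 20], [[0, 4.4, -1.9], [0, 0, 0], 20]]
[[[0, 0.4, -0.4], [0, 0, 0], 20], [[0, 0.7, -0.7], [0, 0, 0], 20], [[0, 0.9, -0.9], [0, 0, 0], 20], [[0, 0.8, -1.2], [0, 0, 0], 20], [[0, 0.7, -1.4], [0, 0, 0], 20]]
[[[0, -0.3, -0.2], [0, 0, 0], 20], [[0, -0.8, -0.3], [0, 0, 0], 20], [[0, -1.3, -0.5], [0, 0, 0], 20], [[0, -1.9, -0.6], [0, 0, 0], 20], [[0, -2.5, -0.7], [0, 0, 0], 20]]
[[[0, -0.7, -0.1], [0, 0, 0], 20], [[0, -1.4, -0.1], [0, 0, 0], 20], [[0, -2.0, -0.2], [0, 0, 0], 20], [[0, -2.7, -0.2], [0, 0, 0], 20], [[0, -3.3, -0.3], [0, 0, 0], 20]]
```

Emit:
{"fn": "drive_tool", "kwargs": {
  "targets": [
    [[0, 1.1, -0.4], [0, 0, 0], 20],
    [[0, 2.1, -0.8], [0, 0, 0], 20],
    [[0, 3.0, -1.2], [0, 0, 0], 20],
    [[0, 3.8, -1.6], [0, 0, 0], 20],
    [[0, 4.4, -1.9], [0, 0, 0], 20]
  ]
}}

```text
clock: 15.3
position: [0.5878, -0.0898, 0.2268]
tcp_rot: [0.044, 0.999, 0.0, 0.0]
ft_force: [0.2, -0.1, 1.4]
grip_width: 0.0291
grip_force: 61.3
```

Emit:
{"fn": "drive_tool", "kwargs": {
  "targets": [
    [[0, 0.4, -0.4], [0, 0, 0], 20],
    [[0, 0.7, -0.7], [0, 0, 0], 20],
    [[0, 0.9, -0.9], [0, 0, 0], 20],
    [[0, 0.8, -1.2], [0, 0, 0], 20],
    [[0, 0.7, -1.4], [0, 0, 0], 20]
  ]
}}

```text
clock: 15.72
position: [0.5879, -0.0892, 0.2281]
tcp_rot: [0.044, 0.999, 0.0, -0.0]
ft_force: [1.9, -0.2, 0.8]
grip_width: 0.0293
grip_force: 61.3
```

Emit:
{"fn": "drive_tool", "kwargs": {
  "targets": [
    [[0, -0.3, -0.2], [0, 0, 0], 20],
    [[0, -0.8, -0.3], [0, 0, 0], 20],
    [[0, -1.3, -0.5], [0, 0, 0], 20],
    [[0, -1.9, -0.6], [0, 0, 0], 20],
    [[0, -2.5, -0.7], [0, 0, 0], 20]
  ]
}}

```text
clock: 16.13
position: [0.5876, -0.0918, 0.2288]
tcp_rot: [0.044, 0.999, 0.0, -0.0]
ft_force: [0.8, 0.2, 0.8]
grip_width: 0.0292
grip_force: 61.4
```

```bash
python3 -c "
from st import *
S=load();S['log']=S['log'][:-5];save(S)
step([(-.08,1.5,4.0),(-.08,1,4.0)],15,2,ds0=.012)"
```

```text
P {'m': np.float64(5.2665), 'b': np.float64(0.0001), 'dF': np.float64(0.3425), 'k': np.float64(36.1927), 'c': np.float64(6.1821)} resid mm [0.22 0.32] meas q [17.32 16.59]
clk 16.23 q 15.7 v -15.9 s -92.5 F 4.05 mm ycmd-ymeas 0.15 ft z,Fz,Fy [ 0.229  4.062 -1.005] 405
pred end q v F s [  1.35  -8.48   3.99 -80.46] F 3.99 4.05 s [-92.5 -80.5]
[[[0, -0.3, -0.1], [0, 0, 0], 20], [[0, -0.5, -0.2], [0, 0, 0], 20], [[0, -0.6, -0.3], [0, 0, 0], 20], [[0, -0.7, -0.4], [0, 0, 0], 20], [[0, -0.6, -0.5], [0, 0, 0], 20]]
[[[0, 0.0, -0.1], [0, 0, 0], 20], [[0, 0.1, -0.2], [0, 0, 0], 20], [[0, 0.1, -0.2], [0, 0, 0], 20], [[0, 0.1, -0.3], [0, 0, 0], 20], [[0, 0.0, -0.3], [0, 0, 0], 20]]
[[[0, -0.1, 0.0], [0, 0, 0], 20], [[0, -0.4, 0.0], [0, 0, 0], 20], [[0, -0.8, 0.0], [0, 0, 0], 20], [[0, -1.2, -0.1], [0, 0, 0], 20], [[0, -1.7, -0.1], [0, 0, 0], 20]]
```

Emit:
{"fn": "drive_tool", "kwargs": {
  "targets": [
    [[0, -0.3, -0.1], [0, 0, 0], 20],
    [[0, -0.5, -0.2], [0, 0, 0], 20],
    [[0, -0.6, -0.3], [0, 0, 0], 20],
    [[0, -0.7, -0.4], [0, 0, 0], 20],
    [[0, -0.6, -0.5], [0, 0, 0], 20]
  ]
}}

```text
clock: 16.65
position: [0.5876, -0.0924, 0.2293]
tcp_rot: [0.044, 0.999, -0.0, 0.0]
ft_force: [0.8, -0.3, 1.2]
grip_width: 0.0295
grip_force: 61.4
```

Emit:
{"fn": "drive_tool", "kwargs": {
  "targets": [
    [[0, 0.0, -0.1], [0, 0, 0], 20],
    [[0, 0.1, -0.2], [0, 0, 0], 20],
    [[0, 0.1, -0.2], [0, 0, 0], 20],
    [[0, 0.1, -0.3], [0, 0, 0], 20],
    [[0, 0.0, -0.3], [0, 0, 0], 20]
  ]
}}

```text
clock: 17.07
position: [0.5876, -0.0923, 0.2296]
tcp_rot: [0.044, 0.999, 0.0, -0.0]
ft_force: [0.3, 0.3, 0.4]
grip_width: 0.0291
grip_force: 61.4
```

Emit:
{"fn": "drive_tool", "kwargs": {
  "targets": [
    [[0, -0.1, 0.0], [0, 0, 0], 20],
    [[0, -0.4, 0.0], [0, 0, 0], 20],
    [[0, -0.8, 0.0], [0, 0, 0], 20],
    [[0, -1.2, -0.1], [0, 0, 0], 20],
    [[0, -1.7, -0.1], [0, 0, 0], 20]
  ]
}}

```text
clock: 17.48
position: [0.5874, -0.0941, 0.2297]
tcp_rot: [0.044, 0.999, 0.0, 0.0]
ft_force: [0.5, 0.4, 0.9]
grip_width: 0.0293
grip_force: 61.4
```

```bash
python3 -c "
from st import *
step([(-.08,.5,4.0),(-.08,1,4.0)],10,2)"
```

```text
P {'m': np.float64(4.6434), 'b': np.float64(-0.0004), 'dF': np.float64(0.3447), 'k': np.float64(36.2262), 'c': np.float64(6.2387)} resid mm [ 0.19 -0.15] meas q [5.18 4.65]
clk 17.58 q 4.6 v -3.2 s -84.3 F 3.96 mm ycmd-ymeas 0.11 ft z,Fz,Fy [ 0.23   3.283 -0.507] 404
pred end q v F s [  1.    -5.87   3.99 -80.06] F 3.96 3.99 s [-84.3 -80.1]
[[[0, 0.2, 0.0], [0, 0, 0], 20], [[0, 0.8, 0.0], [0, 0, 0], 20], [[0, 1.8, 0.0], [0, 0, 0], 20], [[0, 2.7, 0.0], [0, 0, 0], 20], [[0, 3.0, 0.0], [0, 0, 0], 20]]
[[[0, -0.3, 0.0], [0, 0, 0], 20], [[0, -0.8, 0.0], [0, 0, 0], 20], [[0, -1.3, 0.0], [0, 0, 0], 20], [[0, -1.8, 0.0], [0, 0, 0], 20], [[0, -2.4, 0.0], [0, 0, 0], 20]]
```

Emit:
{"fn": "drive_tool", "kwargs": {
  "targets": [
    [[0, 0.2, 0.0], [0, 0, 0], 20],
    [[0, 0.8, 0.0], [0, 0, 0], 20],
    [[0, 1.8, 0.0], [0, 0, 0], 20],
    [[0, 2.7, 0.0], [0, 0, 0], 20],
    [[0, 3.0, 0.0], [0, 0, 0], 20]
  ]
}}

```text
clock: 18.0
position: [0.5878, -0.0907, 0.2297]
tcp_rot: [0.043, 0.999, 0.0, -0.0]
ft_force: [0.9, -0.8, 1.6]
grip_width: 0.0294
grip_force: 61.4
```

Emit:
{"fn": "drive_tool", "kwargs": {
  "targets": [
    [[0, -0.3, 0.0], [0, 0, 0], 20],
    [[0, -0.8, 0.0], [0, 0, 0], 20],
    [[0, -1.3, 0.0], [0, 0, 0], 20],
    [[0, -1.8, 0.0], [0, 0, 0], 20],
    [[0, -2.4, 0.0], [0, 0, 0], 20]
  ]
}}

```text
clock: 18.42
position: [0.5875, -0.0936, 0.2297]
tcp_rot: [0.044, 0.999, -0.0, 0.0]
ft_force: [0.7, -0.6, 1.4]
grip_width: 0.029
grip_force: 61.4
```

```bash
python3 -c "
from st import *
step([(-.08,.5,4.0),(-.08,1,4.0)],10,2)"
```

```text
P {'m': np.float64(4.6527), 'b': np.float64(-0.0003), 'dF': np.float64(0.3417), 'k': np.float64(36.164), 'c': np.float64(6.4065)} resid mm [-0.15 -0.06] meas q [ 0.15 -0.08]
clk 18.52 q -0.4 v -6.0 s -78.5 F 3.99 mm ycmd-ymeas 0.2 ft z,Fz,Fy [0.23  3.827 0.506] 405
pred end q v F s [ -1.42   2.86   3.99 -79.98] F 3.98 3.99 s [-78.5 -80. ]
[[[0, -0.1, 0.0], [0, 0, 0], 20], [[0, -0.7, 0.0], [0, 0, 0], 20], [[0, -1.6, 0.0], [0, 0, 0], 20], [[0, -2.6, 0.0], [0, 0, 0], 20], [[0, -3.1, 0.0], [0, 0, 0], 20]]
[[[0, -0.1, 0.0], [0, 0, 0], 20], [[0, 0.0, 0.0], [0, 0, 0], 20], [[0, 0.1, 0.0], [0, 0, 0], 20], [[0, 0.3, 0.0], [0, 0, 0], 20], [[0, 0.6, 0.0], [0, 0, 0], 20]]
```

Emit:
{"fn": "drive_tool", "kwargs": {
  "targets": [
    [[0, -0.1, 0.0], [0, 0, 0], 20],
    [[0, -0.7, 0.0], [0, 0, 0], 20],
    [[0, -1.6, 0.0], [0, 0, 0], 20],
    [[0, -2.6, 0.0], [0, 0, 0], 20],
    [[0, -3.1, 0.0], [0, 0, 0], 20]
  ]
}}

```text
clock: 18.93
position: [0.5872, -0.0968, 0.2297]
tcp_rot: [0.044, 0.999, -0.0, 0.0]
ft_force: [-0.2, -0.1, 0.7]
grip_width: 0.0291
grip_force: 61.4
```

Emit:
{"fn": "drive_tool", "kwargs": {
  "targets": [
    [[0, -0.1, 0.0], [0, 0, 0], 20],
    [[0, 0.0, 0.0], [0, 0, 0], 20],
    [[0, 0.1, 0.0], [0, 0, 0], 20],
    [[0, 0.3, 0.0], [0, 0, 0], 20],
    [[0, 0.6, 0.0], [0, 0, 0], 20]
  ]
}}

```text
clock: 19.35
position: [0.5873, -0.0959, 0.2297]
tcp_rot: [0.044, 0.999, -0.0, 0.0]
ft_force: [0.4, -0.0, 0.9]
grip_width: 0.0293
grip_force: 61.4
```

```bash
python3 -c "
from st import *
step([(-.08,.5,4.0),(-.08,2,4.0)],15,2)"
```

```text
P {'m': np.float64(4.6641), 'b': np.float64(-0.0), 'dF': np.float64(0.3533), 'k': np.float64(35.9603), 'c': np.float64(6.7467)} resid mm [-0.88 -0.23] meas q [-4.39 -3.67]
clk 19.45 q -3.9 v 1.6 s -77.2 F 3.99 mm ycmd-ymeas -0.21 ft z,Fz,Fy [ 0.23   3.917 -0.082] 404
pred end q v F s [  0.26   1.12   4.   -79.98] F 3.99 4.0 s [-77.2 -80. ]
[[[0, -0.1, 0.0], [0, 0, 0], 20], [[0, -0.5, 0.0], [0, 0, 0], 20], [[0, -1.1, 0.0], [0, 0, 0], 20], [[0, -1.6, 0.0], [0, 0, 0], 20], [[0, -1.7, 0.0], [0, 0, 0], 20]]
[[[0, 0.2, 0.0], [0, 0, 0], 20], [[0, 0.6, 0.0], [0, 0, 0], 20], [[0, 1.1, 0.0], [0, 0, 0], 20], [[0, 1.5, 0.0], [0, 0, 0], 20], [[0, 1.9, 0.0], [0, 0, 0], 20]]
[[[0, 0.4, 0.0], [0, 0, 0], 20], [[0, 0.7, 0.0], [0, 0, 0], 20], [[0, 0.9, 0.0], [0, 0, 0], 20], [[0, 1.1, 0.0], [0, 0, 0], 20], [[0, 1.2, 0.0], [0, 0, 0], 20]]
```

Emit:
{"fn": "drive_tool", "kwargs": {
  "targets": [
    [[0, -0.1, 0.0], [0, 0, 0], 20],
    [[0, -0.5, 0.0], [0, 0, 0], 20],
    [[0, -1.1, 0.0], [0, 0, 0], 20],
    [[0, -1.6, 0.0], [0, 0, 0], 20],
    [[0, -1.7, 0.0], [0, 0, 0], 20]
  ]
}}

```text
clock: 19.87
position: [0.5872, -0.0978, 0.2297]
tcp_rot: [0.044, 0.999, -0.0, 0.0]
ft_force: [1.2, 0.4, 1.6]
grip_width: 0.0293
grip_force: 61.4
```

Emit:
{"fn": "drive_tool", "kwargs": {
  "targets": [
    [[0, 0.2, 0.0], [0, 0, 0], 20],
    [[0, 0.6, 0.0], [0, 0, 0], 20],
    [[0, 1.1, 0.0], [0, 0, 0], 20],
    [[0, 1.5, 0.0], [0, 0, 0], 20],
    [[0, 1.9, 0.0], [0, 0, 0], 20]
  ]
}}

```text
clock: 20.28
position: [0.5873, -0.0957, 0.2297]
tcp_rot: [0.044, 0.999, 0.0, 0.0]
ft_force: [0.1, 0.1, 0.4]
grip_width: 0.0293
grip_force: 61.4
```

```bash
python3 -c "
from st import *
S=load();S['log']=S['log'][:-5];save(S)
step([(-.08,.5,4.0),(-.08,2,4.0)],10,2)"
```

```text
P {'m': np.float64(4.5628), 'b': np.float64(0.0003), 'dF': np.float64(0.3153), 'k': np.float64(35.5291), 'c': np.float64(7.3142)} resid mm [-0.6  -0.98] meas q [-2.95 -3.19]
clk 20.38 q -2.9 v 2.3 s -77.8 F 3.96 mm ycmd-ymeas -0.21 ft z,Fz,Fy [ 0.23   4.077 -0.048] 406
pred end q v F s [ -0.79   2.68   4.01 -79.94] F 3.96 4.01 s [-77.8 -79.9]
[[[0, -0.1, 0.0], [0, 0, 0], 20], [[0, -0.4, 0.0], [0, 0, 0], 20], [[0, -0.8, 0.0], [0, 0, 0], 20], [[0, -1.2, 0.1], [0, 0, 0], 20], [[0, -1.3, 0.1], [0, 0, 0], 20]]
[[[0, 0.1, 0.0], [0, 0, 0], 20], [[0, 0.4, 0.0], [0, 0, 0], 20], [[0, 0.7, 0.0], [0, 0, 0], 20], [[0, 0.9, 0.0], [0, 0, 0], 20], [[0, 1.2, 0.0], [0, 0, 0], 20]]
```

```bash
python3 - <<'E'
s=open("st.py").read()
i=s.index("    me=np.array");j=s.index("    print(\"P\"")
s=s[:i]+'''    P,q,v,e,me=est(S,T,nf);y,z=S["log"][-1][1:]
'''+s[j:]
s=s.replace("def step(",'''def est(S,T,nf,W=3.6):
    L=S["log"];cum=np.cumsum([x[0] for x in L]);i0=int(np.searchsorted(cum,T-W));i0=max(i0,0)
    ts=cum[i0];log=[[0,*L[i0][1:]]]+L[i0+1:]
    me=np.array(S["meas"]);w=me[me[:,0]>ts-1e-6]
    c0=[5.0,.0008,.2,37.,6.3,np.interp(ts,me[:,0],me[:,1]),0];sg=np.array([.8,.0015,.15,1.,.5,.01,.02]);nm=["m","b","dF","k","c"]
    par=lambda x:dict(zip(nm,(np.array(c0)+x*sg)[:5]))
    def sm(x): return simlog(log,par(x),*(np.array(c0)+x*sg)[5:])
    def res(x):
        oo=sm(x);return np.r_[(np.interp(w[:,0]-ts,oo[:,0],oo[:,1])-w[:,1])/.0003,x]
    x=least_squares(res,np.zeros(7),max_nfev=15,diff_step=1e-3,x_scale=1.).x;oo=sm(x)
    e=w[:,1]-np.interp(w[:,0]-ts,oo[:,0],oo[:,1])
    return par(x),oo[-1,1],oo[-1,2],e,me
def step(''',1)
open("st.py","w").write(s)
E
python3 -c "
from st import *
S=load();S['log']=S['log'][:-10]
T=sum(x[0] for x in S['log'])-.1
for W in (2.6,3.6,5):
  P,q,v,e,me=est(S,T,2,W);print(W,{k:round(float(a),4) for k,a in P.items()},q,v,np.round(e*1e3,2),'s',S['log'][-1][1]+P['b']-q)
P,q,v,e,me=est(S,T,2,3.6)
y,z=S['log'][-1][1:]
emit(S,plan(y,z,q,v,[(-.08,.5,4.0),(-.08,2,4.0)],P)[:10])
"
```

```text
2.6 {'m': 5.1091, 'b': 0.001, 'dF': 0.2023, 'k': 36.9207, 'c': 6.3317} -0.002973270655914576 0.0008081271672434213 [-0.06  0.04 -0.34  0.4   0.13 -0.17] s -0.07693184456524702
3.6 {'m': 5.8354, 'b': 0.0005, 'dF': 0.2934, 'k': 35.9215, 'c': 6.599} -0.0027632585252776796 0.0016621574345758814 [ 0.18 -0.25 -0.17  0.02 -0.09  0.64 -0.   -0.34] s -0.077619519681731
5 {'m': 5.6938, 'b': 0.0003, 'dF': 0.4549, 'k': 34.777, 'c': 6.8982} -0.0028061220714869642 0.001705743060470631 [ 0.06  0.05 -0.16 -0.45  0.25  0.41 -0.    0.73  0.05 -0.3 ] s -0.07780318248172183
[[[0, -0.1, 0.0], [0, 0, 0], 20], [[0, -0.4, 0.0], [0, 0, 0], 20], [[0, -1.0, 0.1], [0, 0, 0], 20], [[0, -1.5, 0.1], [0, 0, 0], 20], [[0, -1.7, 0.1], [0, 0, 0], 20]]
[[[0, 0.2, 0.0], [0, 0, 0], 20], [[0, 0.4, 0.0], [0, 0, 0], 20], [[0, 0.7, 0.0], [0, 0, 0], 20], [[0, 0.9, 0.0], [0, 0, 0], 20], [[0, 1.2, 0.0], [0, 0, 0], 20]]
```

Emit:
{"fn": "drive_tool", "kwargs": {
  "targets": [
    [[0, -0.1, 0.0], [0, 0, 0], 20],
    [[0, -0.4, 0.0], [0, 0, 0], 20],
    [[0, -1.0, 0.1], [0, 0, 0], 20],
    [[0, -1.5, 0.1], [0, 0, 0], 20],
    [[0, -1.7, 0.1], [0, 0, 0], 20]
  ]
}}

```text
clock: 20.8
position: [0.5871, -0.0976, 0.2296]
tcp_rot: [0.044, 0.999, -0.0, 0.0]
ft_force: [0.5, -0.6, 1.4]
grip_width: 0.0295
grip_force: 61.4
```

Emit:
{"fn": "drive_tool", "kwargs": {
  "targets": [
    [[0, 0.2, 0.0], [0, 0, 0], 20],
    [[0, 0.4, 0.0], [0, 0, 0], 20],
    [[0, 0.7, 0.0], [0, 0, 0], 20],
    [[0, 0.9, 0.0], [0, 0, 0], 20],
    [[0, 1.2, 0.0], [0, 0, 0], 20]
  ]
}}

```text
clock: 21.22
position: [0.5873, -0.0962, 0.2296]
tcp_rot: [0.044, 0.999, -0.0, 0.0]
ft_force: [0.1, 0.2, 1.2]
grip_width: 0.0293
grip_force: 61.4
```

```bash
python3 -c "
from st import *
step([(-.08,.5,4.0),(-.08,2,4.0)],10,2)"
```

```text
P {'m': np.float64(5.0228), 'b': np.float64(0.0013), 'dF': np.float64(0.1878), 'k': np.float64(36.8581), 'c': np.float64(6.4086)} resid mm [-0.04 -0.01 -0.53  0.24  0.54  0.28 -0.13 -0.35] meas q [-3.13 -3.32]
clk 21.32 q -2.9 v 0.5 s -77.1 F 3.86 mm ycmd-ymeas -0.18 ft z,Fz,Fy [0.23  3.61  0.256] 401
pred end q v F s [ -1.08   3.79   4.   -79.96] F 3.86 4.0 s [-77.1 -80. ]
[[[0, -0.1, 0.1], [0, 0, 0], 20], [[0, -0.6, 0.1], [0, 0, 0], 20], [[0, -1.4, 0.1], [0, 0, 0], 20], [[0, -2.1, 0.2], [0, 0, 0], 20], [[0, -2.4, 0.2], [0, 0, 0], 20]]
[[[0, 0.1, 0.1], [0, 0, 0], 20], [[0, 0.4, 0.1], [0, 0, 0], 20], [[0, 0.7, 0.1], [0, 0, 0], 20], [[0, 1.1, 0.1], [0, 0, 0], 20], [[0, 1.4, 0.1], [0, 0, 0], 20]]
```

Emit:
{"fn": "drive_tool", "kwargs": {
  "targets": [
    [[0, -0.3, 0.1], [0, 0, 0], 20],
    [[0, -0.9, 0.1], [0, 0, 0], 20],
    [[0, -1.9, 0.1], [0, 0, 0], 20],
    [[0, -2.8, 0.2], [0, 0, 0], 20],
    [[0, -3.1, 0.2], [0, 0, 0], 20]
  ]
}}

```text
clock: 21.73
position: [0.587, -0.0997, 0.2294]
tcp_rot: [0.044, 0.999, -0.0, 0.0]
ft_force: [0.3, -0.5, 1.7]
grip_width: 0.0291
grip_force: 61.5
```

Emit:
{"fn": "drive_tool", "kwargs": {
  "targets": [
    [[0, 0.1, 0.1], [0, 0, 0], 20],
    [[0, 0.4, 0.1], [0, 0, 0], 20],
    [[0, 0.7, 0.1], [0, 0, 0], 20],
    [[0, 1.1, 0.1], [0, 0, 0], 20],
    [[0, 1.4, 0.1], [0, 0, 0], 20]
  ]
}}

```text
clock: 22.15
position: [0.5871, -0.0978, 0.2293]
tcp_rot: [0.044, 0.999, 0.0, 0.0]
ft_force: [0.3, 0.6, 0.4]
grip_width: 0.0291
grip_force: 61.5
```

```bash
python3 -c "
from st import *
S=load()
for i,d in zip(range(-10,0),[.2,.3,.5]+[.7]*7): S['log'][i][1]-=d*1e-3
save(S)
step([(-.08,.5,4.0),(-.08,2,4.0)],15,2)"
```

```text
P {'m': np.float64(5.4274), 'b': np.float64(0.0019), 'dF': np.float64(0.1785), 'k': np.float64(37.0184), 'c': np.float64(6.2708)} resid mm [-0.29  0.26  0.08 -0.15  0.21  0.03 -0.42  0.28] meas q [-2.23 -1.34]
clk 22.25 q -1.4 v 3.8 s -79.8 F 3.99 mm ycmd-ymeas -0.23 ft z,Fz,Fy [ 0.229  3.241 -0.104] 405
pred end q v F s [  0.27  -0.46   3.99 -80.02] F 3.99 3.99 s [-79.8 -80. ]
[[[0, 0.0, 0.0], [0, 0, 0], 20], [[0, 0.2, 0.0], [0, 0, 0], 20], [[0, 0.5, 0.0], [0, 0, 0], 20], [[0, 0.9, 0.0], [0, 0, 0], 20], [[0, 1.2, 0.0], [0, 0, 0], 20]]
[[[0, 0.2, 0.0], [0, 0, 0], 20], [[0, 0.3, 0.0], [0, 0, 0], 20], [[0, 0.4, 0.0], [0, 0, 0], 20], [[0, 0.4, 0.0], [0, 0, 0], 20], [[0, 0.5, 0.0], [0, 0, 0], 20]]
[[[0, -0.1, 0.0], [0, 0, 0], 20], [[0, -0.1, 0.0], [0, 0, 0], 20], [[0, -0.1, 0.0], [0, 0, 0], 20], [[0, -0.1, 0.0], [0, 0, 0], 20], [[0, -0.2, 0.0], [0, 0, 0], 20]]
```

Emit:
{"fn": "drive_tool", "kwargs": {
  "targets": [
    [[0, 0.0, 0.0], [0, 0, 0], 20],
    [[0, 0.2, 0.0], [0, 0, 0], 20],
    [[0, 0.5, 0.0], [0, 0, 0], 20],
    [[0, 0.9, 0.0], [0, 0, 0], 20],
    [[0, 1.2, 0.0], [0, 0, 0], 20]
  ]
}}

```text
clock: 22.67
position: [0.5872, -0.0967, 0.2293]
tcp_rot: [0.044, 0.999, -0.0, 0.0]
ft_force: [0.7, 0.7, 1.6]
grip_width: 0.0291
grip_force: 61.5
```

Emit:
{"fn": "drive_tool", "kwargs": {
  "targets": [
    [[0, 0.2, 0.0], [0, 0, 0], 20],
    [[0, 0.3, 0.0], [0, 0, 0], 20],
    [[0, 0.4, 0.0], [0, 0, 0], 20],
    [[0, 0.4, 0.0], [0, 0, 0], 20],
    [[0, 0.5, 0.0], [0, 0, 0], 20]
  ]
}}

```text
clock: 23.08
position: [0.5873, -0.0963, 0.2293]
tcp_rot: [0.044, 0.999, -0.0, 0.0]
ft_force: [0.4, -0.2, 1.3]
grip_width: 0.0292
grip_force: 61.5
```

Emit:
{"fn": "drive_tool", "kwargs": {
  "targets": [
    [[0, -0.1, 0.0], [0, 0, 0], 20],
    [[0, -0.1, 0.0], [0, 0, 0], 20],
    [[0, -0.1, 0.0], [0, 0, 0], 20],
    [[0, -0.1, 0.0], [0, 0, 0], 20],
    [[0, -0.2, 0.0], [0, 0, 0], 20]
  ]
}}

```text
clock: 23.5
position: [0.5873, -0.0964, 0.2293]
tcp_rot: [0.044, 0.999, -0.0, 0.0]
ft_force: [-0.4, 0.1, 0.3]
grip_width: 0.0292
grip_force: 61.5
```

```bash
python3 -c "
from st import *
step([(-.08,.5,4.0),(-.08,2,4.0)],20,2)"
```

```text
P {'m': np.float64(5.5429), 'b': np.float64(0.0016), 'dF': np.float64(0.3066), 'k': np.float64(36.4943), 'c': np.float64(6.1975)} resid mm [ 0.08 -0.11  0.31  0.13 -0.61  0.05  0.09  0.04] meas q [1.92 1.89]
clk 23.6 q 1.9 v 0.4 s -81.9 F 4.11 mm ycmd-ymeas -0.01 ft z,Fz,Fy [ 0.229  4.331 -0.267] 405
pred end q v F s [ -0.16  -0.19   4.   -79.96] F 4.0 4.11 s [-81.9 -80. ]
[[[0, 0.1, 0.0], [0, 0, 0], 20], [[0, 0.4, -0.1], [0, 0, 0], 20], [[0, 1.0, -0.1], [0, 0, 0], 20], [[0, 1.5, -0.2], [0, 0, 0], 20], [[0, 1.8, -0.2], [0, 0, 0], 20]]
[[[0, -0.1, -0.1], [0, 0, 0], 20], [[0, -0.2, -0.1], [0, 0, 0], 20], [[0, -0.4, -0.1], [0, 0, 0], 20], [[0, -0.6, -0.1], [0, 0, 0], 20], [[0, -0.8, -0.1], [0, 0, 0], 20]]
[[[0, -0.2, 0.0], [0, 0, 0], 20], [[0, -0.4, 0.0], [0, 0, 0], 20], [[0, -0.6, 0.0], [0, 0, 0], 20], [[0, -0.7, 0.0], [0, 0, 0], 20], [[0, -0.8, 0.0], [0, 0, 0], 20]]
[[[0, -0.1, 0.0], [0, 0, 0], 20], [[0, -0.2, 0.0], [0, 0, 0], 20], [[0, -0.3, 0.0], [0, 0, 0], 20], [[0, -0.3, 0.0], [0, 0, 0], 20], [[0, -0.3, 0.0], [0, 0, 0], 20]]
```

Emit:
{"fn": "drive_tool", "kwargs": {
  "targets": [
    [[0, 0.1, 0.0], [0, 0, 0], 20],
    [[0, 0.4, -0.1], [0, 0, 0], 20],
    [[0, 1.0, -0.1], [0, 0, 0], 20],
    [[0, 1.5, -0.2], [0, 0, 0], 20],
    [[0, 1.8, -0.2], [0, 0, 0], 20]
  ]
}}

```text
clock: 24.02
position: [0.5874, -0.0945, 0.2295]
tcp_rot: [0.044, 0.999, 0.0, 0.0]
ft_force: [0.8, -0.7, 1.0]
grip_width: 0.0293
grip_force: 61.5
```

Emit:
{"fn": "drive_tool", "kwargs": {
  "targets": [
    [[0, -0.1, -0.1], [0, 0, 0], 20],
    [[0, -0.2, -0.1], [0, 0, 0], 20],
    [[0, -0.4, -0.1], [0, 0, 0], 20],
    [[0, -0.6, -0.1], [0, 0, 0], 20],
    [[0, -0.8, -0.1], [0, 0, 0], 20]
  ]
}}

```text
clock: 24.43
position: [0.5874, -0.0955, 0.2296]
tcp_rot: [0.044, 0.999, -0.0, 0.0]
ft_force: [0.1, 0.2, 1.3]
grip_width: 0.0291
grip_force: 61.5
```

Emit:
{"fn": "drive_tool", "kwargs": {
  "targets": [
    [[0, -0.2, 0.0], [0, 0, 0], 20],
    [[0, -0.4, 0.0], [0, 0, 0], 20],
    [[0, -0.6, 0.0], [0, 0, 0], 20],
    [[0, -0.7, 0.0], [0, 0, 0], 20],
    [[0, -0.8, 0.0], [0, 0, 0], 20]
  ]
}}

```text
clock: 24.85
position: [0.5873, -0.0963, 0.2296]
tcp_rot: [0.044, 0.999, -0.0, 0.0]
ft_force: [-0.4, 0.8, 1.1]
grip_width: 0.0291
grip_force: 61.5
```

```bash
python3 -c "
from st import *
S=load();S['log']=S['log'][:-5];save(S)
step([(-.08,.5,4.0),(.08,9,4.4)],80,2)
S=load();from h import *
print([[tuple(np.round(np.array(cen(r.grab_frame(n),c))*[1e3,1],1)) for n in ('top','scene')] for c in ('blue',)])
S['log'].insert(len(S['log'])-80,[.1,*S['log'][-81][1:]]);save(S)
P,q,v,e,me=est(dict(S,log=S['log'][:-80]),sum(x[0] for x in S['log'][:-80])-.2,2)
y,z=S['log'][-81][1:];o=simlog([[0,y,z]]+S['log'][-80:],P,q,v)
print([tuple((a[1:]*[1e3,1e3,1,1e3]).round(1).tolist()) for a in o[99::100]])
"
```

```text
P {'m': np.float64(5.5789), 'b': np.float64(0.001), 'dF': np.float64(0.2304), 'k': np.float64(36.6599), 'c': np.float64(6.3279)} resid mm [-0.31  0.46 -0.08 -0.2   0.2  -0.05] meas q [2.48 2.25]
clk 24.95 q 2.3 v 0.5 s -82.8 F 3.91 mm ycmd-ymeas 0.01 ft z,Fz,Fy [0.23  3.355 0.081] 404
pred end q v F s [ 50.06 -36.34   4.38  50.55] F 3.91 4.46 s [-82.8  50.5]
[[[0, 0.1, 0.0], [0, 0, 0], 20], [[0, 0.6, 0.1], [0, 0, 0], 20], [[0, 1.5, 0.1], [0, 0, 0], 20], [[0, 2.3, 0.1], [0, 0, 0], 20], [[0, 2.7, 0.2], [0, 0, 0], 20]]
[[[0, 0.0, 0.0], [0, 0, 0], 20], [[0, -0.3, 0.0], [0, 0, 0], 20], [[0, -0.5, 0.1], [0, 0, 0], 20], [[0, -0.7, 0.1], [0, 0, 0], 20], [[0, -1.0, 0.2], [0, 0, 0], 20]]
[[[0, -0.2, 0.0], [0, 0, 0], 20], [[0, -0.3, 0.0], [0, 0, 0], 20], [[0, -0.4, 0.1], [0, 0, 0], 20], [[0, -0.5, 0.1], [0, 0, 0], 20], [[0, -0.5, 0.2], [0, 0, 0], 20]]
[[[0, 0.1, 0.0], [0, 0, 0], 20], [[0, 0.2, 0.1], [0, 0, 0], 20], [[0, 0.4, 0.1], [0, 0, 0], 20], [[0, 0.7, 0.2], [0, 0, 0], 20], [[0, 1.0, 0.2], [0, 0, 0], 20]]
[[[0, 0.3, 0.1], [0, 0, 0], 20], [[0, 0.6, 0.1], [0, 0, 0], 20], [[0, 0.9, 0.2], [0, 0
[... 1694 characters left out ...]
, 29.6, -3.8], [0, 0, 0], 20]]
[[[0, 2.8, -0.7], [0, 0, 0], 20], [[0, 4.7, -1.4], [0, 0, 0], 20], [[0, 5.6, -2.0], [0, 0, 0], 20], [[0, 5.7, -2.6], [0, 0, 0], 20], [[0, 5.1, -3.2], [0, 0, 0], 20]]
[[(np.float64(-194.8), np.float64(340.0)), (np.float64(-190.0), np.float64(300.0))]]
[(2.5, -1.3, 4.0, -80.2), (1.3, -3.2, 4.1, -80.1), (0.1, -2.5, 4.2, -79.4), (-0.9, -3.1, 4.2, -77.4), (-2.9, -7.4, 4.3, -73.7), (-7.5, -14.8, 4.4, -68.2), (-15.3, -22.1, 4.4, -60.7), (-25.4, -25.5, 4.5, -51.3), (-35.6, -22.0, 4.4, -39.7), (-42.0, -6.5, 4.3, -26.9), (-39.5, 19.6, 4.4, -13.7), (-24.0, 55.8, 4.4, -0.1), (5.9, 82.7, 4.4, 13.9), (38.9, 67.3, 4.4, 27.4), (56.2, 12.3, 4.4, 39.6), (50.1, -36.4, 4.4, 50.5)]
```

```bash
python3 - <<'E'
s=open("p.py").read()
s=s.replace("s=s0+ds*t+c3@[t**3,t**4,t**5]","s=s0+ds*t+c3@[t**3,t**4,t**5] if tr is None else s0+(s1-s0)/(T-tr)*(G(t/tr)*tr-(G((t-T+tr)/tr)*tr))")
s=s.replace("segs,P,ds0=None):","segs,P,ds0=None,tr=None):")
s=s.replace("def plan(","def G(u):\n    u0=min(max(u,0),1);return u0**3-u0**4/2+max(u-1,0)\ndef plan(")
open("p.py","w").write(s)
E
python3 -c "
from st import *
S=load();S['log']=S['log'][:-80];save(S)
P,q,v,e,me=est(S,sum(x[0] for x in S['log'])-.2,2)
y,z=S['log'][-1][1:];print(q,v,y+P['b']-q)
rows=plan(y,z,q,v,[(.08,9,4.4)],P,tr=1.5)
o=simlog([[0,y,z]]+[[1/12,*a] for a in rows],P,q,v)
print([tuple((a[1:]*[1e3,1e3,1,1e3]).round(1).tolist()) for a in o[99::100]])
o=simlog([[0,y,z]]+[[1/12,*a] for a in rows],dict(P,b=P['b']+.0015,m=6),q,v)
print([tuple((a[1:]*[1e3,1e3,1,1e3]).round(1).tolist()) for a in o[99::100]])
emit(S,rows[:75])"
```

```text
0.0023836775544211117 0.0006891987482941976 -0.08282717431794305
[(2.7, 0.4, 4.0, -82.2), (2.3, -3.1, 4.1, -78.8), (-1.0, -13.6, 4.2, -71.9), (-9.6, -27.2, 4.3, -63.1), (-22.5, -32.3, 4.4, -54.2), (-34.6, -24.1, 4.4, -45.0), (-41.5, -8.3, 4.4, -35.8), (-41.7, 5.7, 4.4, -26.7), (-37.0, 17.1, 4.4, -17.7), (-27.2, 30.1, 4.4, -8.7), (-11.7, 44.0, 4.4, 0.4), (8.5, 50.5, 4.4, 9.5), (28.2, 41.6, 4.4, 18.5), (41.2, 19.7, 4.4, 27.5), (44.4, -2.8, 4.4, 36.6), (40.5, -14.7, 4.4, 45.6), (33.0, -20.2, 4.4, 54.6), (24.0, -22.6, 4.4, 63.6), (14.3, -23.7, 4.4, 71.9), (4.9, -20.5, 4.4, 77.3), (-1.6, -9.5, 4.4, 79.2)]
[(2.1, -1.8, 4.0, -80.2), (0.5, -7.1, 4.1, -75.5), (-4.8, -18.9, 4.0, -66.6), (-15.2, -29.3, 3.8, -56.1), (-27.2, -25.8, 3.8, -48.0), (-35.3, -13.1, 4.2, -42.8), (-38.8, -5.1, 4.6, -37.0), (-39.9, 0.5, 4.5, -27.1), (-37.1, 14.7, 4.3, -16.1), (-26.8, 33.9, 4.3, -7.6), (-10.1, 44.7, 4.4, 0.3), (9.5, 48.2, 4.4, 10.0), (28.8, 42.3, 4.5, 19.4), (42.5, 21.4, 4.4, 27.7), (45.9, -3.4, 4.4, 36.6), (41.4, -16.7, 4.5, 46.2), (33.0, -22.3, 4.5, 56.1), (23.0, -25.5, 4.5, 66.1), (11.7, -29.0, 4.5, 76.
[... 1823 characters left out ...]
, 0.6], [0, 0, 0], 20]]
[[[0, 5.6, 0.0], [0, 0, 0], 20], [[0, 11.4, -0.1], [0, 0, 0], 20], [[0, 17.2, -0.3], [0, 0, 0], 20], [[0, 23.2, -0.5], [0, 0, 0], 20], [[0, 29.2, -0.7], [0, 0, 0], 20]]
[[[0, 6.0, -0.3], [0, 0, 0], 20], [[0, 12.0, -0.6], [0, 0, 0], 20], [[0, 17.8, -1.0], [0, 0, 0], 20], [[0, 23.4, -1.4], [0, 0, 0], 20], [[0, 28.8, -1.8], [0, 0, 0], 20]]
[[[0, 5.2, -0.5], [0, 0, 0], 20], [[0, 10.0, -1.0], [0, 0, 0], 20], [[0, 14.4, -1.5], [0, 0, 0], 20], [[0, 18.5, -2.0], [0, 0, 0], 20], [[0, 22.1, -2.6], [0, 0, 0], 20]]
[[[0, 3.3, -0.5], [0, 0, 0], 20], [[0, 6.1, -1.1], [0, 0, 0], 20], [[0, 8.6, -1.7], [0, 0, 0], 20], [[0, 10.6, -2.2], [0, 0, 0], 20], [[0, 12.4, -2.8], [0, 0, 0], 20]]
```

Emit:
{"fn": "drive_tool", "kwargs": {
  "targets": [
    [[0, 0.1, 0.1], [0, 0, 0], 20],
    [[0, 0.2, 0.1], [0, 0, 0], 20],
    [[0, 0.3, 0.2], [0, 0, 0], 20],
    [[0, 0.6, 0.2], [0, 0, 0], 20],
    [[0, 0.9, 0.2], [0, 0, 0], 20]
  ]
}}

```text
clock: 25.47
position: [0.5874, -0.0954, 0.2294]
tcp_rot: [0.044, 0.999, -0.0, 0.0]
ft_force: [1.6, 0.5, 1.7]
grip_width: 0.029
grip_force: 61.5
```

Emit:
{"fn": "drive_tool", "kwargs": {
  "targets": [
    [[0, 0.4, 0.1], [0, 0, 0], 20],
    [[0, 0.9, 0.1], [0, 0, 0], 20],
    [[0, 1.6, 0.2], [0, 0, 0], 20],
    [[0, 2.3, 0.2], [0, 0, 0], 20],
    [[0, 3.0, 0.3], [0, 0, 0], 20]
  ]
}}

```text
clock: 25.88
position: [0.5876, -0.0923, 0.2291]
tcp_rot: [0.044, 0.999, -0.0, 0.0]
ft_force: [0.1, -1.1, 1.5]
grip_width: 0.0298
grip_force: 61.5
```

Emit:
{"fn": "drive_tool", "kwargs": {
  "targets": [
    [[0, 0.8, 0.1], [0, 0, 0], 20],
    [[0, 1.6, 0.1], [0, 0, 0], 20],
    [[0, 2.4, 0.3], [0, 0, 0], 20],
    [[0, 3.1, 0.4], [0, 0, 0], 20],
    [[0, 3.7, 0.6], [0, 0, 0], 20]
  ]
}}

```text
clock: 26.3
position: [0.588, -0.0885, 0.2285]
tcp_rot: [0.044, 0.999, 0.0, 0.0]
ft_force: [0.0, 0.2, 1.4]
grip_width: 0.0295
grip_force: 61.5
```

Emit:
{"fn": "drive_tool", "kwargs": {
  "targets": [
    [[0, 0.5, 0.2], [0, 0, 0], 20],
    [[0, 0.7, 0.4], [0, 0, 0], 20],
    [[0, 0.8, 0.7], [0, 0, 0], 20],
    [[0, 0.6, 1.0], [0, 0, 0], 20],
    [[0, 0.2, 1.3], [0, 0, 0], 20]
  ]
}}

```text
clock: 26.72
position: [0.588, -0.0885, 0.2272]
tcp_rot: [0.044, 0.999, 0.0, 0.0]
ft_force: [0.2, 0.0, 0.8]
grip_width: 0.0296
grip_force: 61.5
```

Emit:
{"fn": "drive_tool", "kwargs": {
  "targets": [
    [[0, -0.6, 0.4], [0, 0, 0], 20],
    [[0, -1.3, 0.8], [0, 0, 0], 20],
    [[0, -2.1, 1.2], [0, 0, 0], 20],
    [[0, -3.0, 1.6], [0, 0, 0], 20],
    [[0, -3.9, 2.0], [0, 0, 0], 20]
  ]
}}

```text
clock: 27.13
position: [0.5876, -0.0925, 0.2252]
tcp_rot: [0.044, 0.999, 0.0, 0.0]
ft_force: [0.2, -0.0, 2.4]
grip_width: 0.0287
grip_force: 61.6
```

Emit:
{"fn": "drive_tool", "kwargs": {
  "targets": [
    [[0, -0.8, 0.5], [0, 0, 0], 20],
    [[0, -1.6, 0.9], [0, 0, 0], 20],
    [[0, -2.3, 1.4], [0, 0, 0], 20],
    [[0, -2.7, 1.9], [0, 0, 0], 20],
    [[0, -3.0, 2.4], [0, 0, 0], 20]
  ]
}}

```text
clock: 27.55
position: [0.5874, -0.0953, 0.2228]
tcp_rot: [0.044, 0.999, 0.0, 0.0]
ft_force: [0.0, 0.7, 3.3]
grip_width: 0.0293
grip_force: 61.7
```

Emit:
{"fn": "drive_tool", "kwargs": {
  "targets": [
    [[0, -0.1, 0.5], [0, 0, 0], 20],
    [[0, 0.1, 1.1], [0, 0, 0], 20],
    [[0, 0.6, 1.6], [0, 0, 0], 20],
    [[0, 1.3, 2.2], [0, 0, 0], 20],
    [[0, 2.3, 2.8], [0, 0, 0], 20]
  ]
}}

```text
clock: 27.97
position: [0.5876, -0.0929, 0.2199]
tcp_rot: [0.044, 0.999, 0.0, 0.0]
ft_force: [0.7, 1.3, 3.3]
grip_width: 0.0295
grip_force: 61.8
```

Emit:
{"fn": "drive_tool", "kwargs": {
  "targets": [
    [[0, 1.3, 0.5], [0, 0, 0], 20],
    [[0, 2.9, 1.1], [0, 0, 0], 20],
    [[0, 4.7, 1.7], [0, 0, 0], 20],
    [[0, 6.7, 2.2], [0, 0, 0], 20],
    [[0, 8.8, 2.8], [0, 0, 0], 20]
  ]
}}

```text
clock: 28.38
position: [0.5883, -0.084, 0.217]
tcp_rot: [0.044, 0.999, 0.0, -0.0]
ft_force: [0.7, 1.6, 3.0]
grip_width: 0.0294
grip_force: 61.7
```

Emit:
{"fn": "drive_tool", "kwargs": {
  "targets": [
    [[0, 2.4, 0.5], [0, 0, 0], 20],
    [[0, 4.9, 1.0], [0, 0, 0], 20],
    [[0, 7.7, 1.5], [0, 0, 0], 20],
    [[0, 10.6, 2.0], [0, 0, 0], 20],
    [[0, 13.7, 2.5], [0, 0, 0], 20]
  ]
}}

```text
clock: 28.8
position: [0.5894, -0.0705, 0.2146]
tcp_rot: [0.044, 0.999, -0.0, -0.0]
ft_force: [0.6, 1.8, 1.7]
grip_width: 0.0293
grip_force: 61.4
```

Emit:
{"fn": "drive_tool", "kwargs": {
  "targets": [
    [[0, 3.3, 0.4], [0, 0, 0], 20],
    [[0, 6.8, 0.8], [0, 0, 0], 20],
    [[0, 10.6, 1.1], [0, 0, 0], 20],
    [[0, 14.5, 1.4], [0, 0, 0], 20],
    [[0, 18.7, 1.7], [0, 0, 0], 20]
  ]
}}

```text
clock: 29.22
position: [0.5912, -0.0517, 0.213]
tcp_rot: [0.044, 0.999, -0.0, 0.0]
ft_force: [0.3, 1.4, 2.0]
grip_width: 0.029
grip_force: 61.4
```

Emit:
{"fn": "drive_tool", "kwargs": {
  "targets": [
    [[0, 4.5, 0.2], [0, 0, 0], 20],
    [[0, 9.2, 0.4], [0, 0, 0], 20],
    [[0, 14.1, 0.5], [0, 0, 0], 20],
    [[0, 19.3, 0.6], [0, 0, 0], 20],
    [[0, 24.6, 0.6], [0, 0, 0], 20]
  ]
}}

```text
clock: 29.63
position: [0.5933, -0.0271, 0.2124]
tcp_rot: [0.044, 0.999, -0.0, 0.0]
ft_force: [0.1, 0.8, 1.6]
grip_width: 0.0294
grip_force: 61.4
```

Emit:
{"fn": "drive_tool", "kwargs": {
  "targets": [
    [[0, 5.6, 0.0], [0, 0, 0], 20],
    [[0, 11.4, -0.1], [0, 0, 0], 20],
    [[0, 17.2, -0.3], [0, 0, 0], 20],
    [[0, 23.2, -0.5], [0, 0, 0], 20],
    [[0, 29.2, -0.7], [0, 0, 0], 20]
  ]
}}

```text
clock: 30.05
position: [0.5959, 0.002, 0.2131]
tcp_rot: [0.044, 0.999, -0.0, 0.0]
ft_force: [-0.5, -1.0, 1.3]
grip_width: 0.0296
grip_force: 61.4
```

Emit:
{"fn": "drive_tool", "kwargs": {
  "targets": [
    [[0, 6.0, -0.3], [0, 0, 0], 20],
    [[0, 12.0, -0.6], [0, 0, 0], 20],
    [[0, 17.8, -1.0], [0, 0, 0], 20],
    [[0, 23.4, -1.4], [0, 0, 0], 20],
    [[0, 28.8, -1.8], [0, 0, 0], 20]
  ]
}}

```text
clock: 30.47
position: [0.5984, 0.0307, 0.215]
tcp_rot: [0.044, 0.999, -0.0, 0.0]
ft_force: [0.2, -1.1, 1.7]
grip_width: 0.0295
grip_force: 61.4
```

Emit:
{"fn": "drive_tool", "kwargs": {
  "targets": [
    [[0, 5.2, -0.5], [0, 0, 0], 20],
    [[0, 10.0, -1.0], [0, 0, 0], 20],
    [[0, 14.4, -1.5], [0, 0, 0], 20],
    [[0, 18.5, -2.0], [0, 0, 0], 20],
    [[0, 22.1, -2.6], [0, 0, 0], 20]
  ]
}}

```text
clock: 30.88
position: [0.6003, 0.0527, 0.2176]
tcp_rot: [0.044, 0.999, -0.0, 0.0]
ft_force: [0.5, -0.7, 2.8]
grip_width: 0.0291
grip_force: 61.3
```

Emit:
{"fn": "drive_tool", "kwargs": {
  "targets": [
    [[0, 3.3, -0.5], [0, 0, 0], 20],
    [[0, 6.1, -1.1], [0, 0, 0], 20],
    [[0, 8.6, -1.7], [0, 0, 0], 20],
    [[0, 10.6, -2.2], [0, 0, 0], 20],
    [[0, 12.4, -2.8], [0, 0, 0], 20]
  ]
}}

```text
clock: 31.3
position: [0.6014, 0.0647, 0.2204]
tcp_rot: [0.044, 0.999, -0.0, 0.0]
ft_force: [-0.3, -1.3, 0.8]
grip_width: 0.0296
grip_force: 61.4
```

```bash
python3 -c "
from h import *
fs=[r.grab_frame(n) for n in ('top','scene')]
for c in ('blue','yel'): print(c,[tuple(np.round(np.array(cen(f,c))*[1e3,1],2).tolist()) for f in fs])
o=r.get_obs();print(o['clock'],o['position'],o['ft_force'],(o['position'][:2]-MID)@U-.00075)
from st import *
S=load();S['log'].append([.1,*S['log'][-1][1:]]);save(S);print(S['log'][-1],sum(x[0] for x in S['log'])+S['t0'])
cv2.imwrite('pics/d1.png',cv2.convertScaleAbs(np.vstack([f['img'][120:320,180:500] for f in fs]),alpha=1.6))"
```

```text
blue [(-144.77, 447.0), (-144.22, 389.0)]
yel [(242.04, 326.0), (236.41, 398.0)]
31.4 [0.60139672 0.06488683 0.22038864] [ 0.21339131 -1.95557384  1.62233224] 0.08040469590192623
[0.1, 0.0801, 0.0111] 31.400033333333333
```

View pics/d1.png

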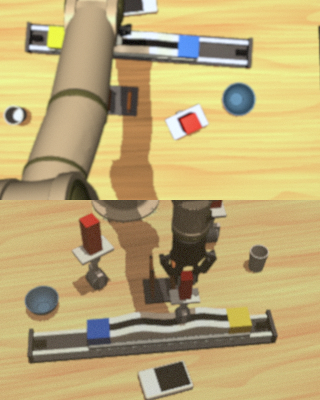

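```bash
sed -i 's/P,q,v,e,me=est(S,T,nf);/P,q,v,e,me=est(S,T,nf,W);/; s/lm="yel",ds0=None):/lm="blue",ds0=None,W=3.6):/' st.py
python3 -c "
from st import *
S=load();T=sum(x[0] for x in S['log'])-.1
S['meas']+=[[T,.04547],[T+.05,.04483]];save(S)
for W in (6.4,7.8):
  P,q,v,e,me=est(S,T,2,W);y,z=S['log'][-1][1:];s=y+P['b']-q
  print({k:round(float(a),4) for k,a in P.items()},np.round(e*1e3,2),q,v,'s',s,'F',F0+P['dF']+400*(H(s)-z))
for T2 in (3.5,4.5):
  rows=plan(y,z,q,v,[(.08,T2,4.0)],P,.02)
  o=simlog([[0,y,z]]+[[1/12,*a] for a in rows],P,q,v)
  print([tuple((a[1:]*[1e3,1e3,1,1e3]).round(1).tolist()) for a in o[99::100]])
emit(S,rows[:25])"
```

```text
{'m': 5.444, 'b': 0.0019, 'dF': 0.2647, 'k': 36.5994, 'c': 6.2508} [ 0.24 -0.18] 0.04469388190741165 -0.006930243093398372 s 0.03730988674195987 F 4.520958042030729
{'m': 5.4946, 'b': 0.0016, 'dF': 0.2833, 'k': 36.4954, 'c': 6.242} [ 0.13 -0.15  0.1  -0.09  0.25 -0.18] 0.04470934988375757 -0.006639079064447798 s 0.03697914613032562 F 4.498344461646635
[(39.9, -15.4, 4.4, 45.3), (32.6, -19.0, 4.3, 53.5), (24.4, -19.8, 4.2, 61.3), (16.3, -19.0, 4.1, 68.1), (8.9, -15.9, 4.0, 73.5), (3.4, -10.4, 4.0, 77.2), (0.4, -4.1, 4.0, 79.0), (-0.3, 0.2, 4.0, 79.5)]
[(39.9, -15.3, 4.4, 45.2), (32.7, -18.5, 4.3, 52.9), (24.9, -18.3, 4.2, 60.0), (17.7, -16.1, 4.1, 65.9), (11.6, -12.9, 4.0, 70.7), (7.0, -9.1, 4.0, 74.3), (4.0, -5.6, 4.0, 76.9), (2.3, -3.0, 4.0, 78.4), (1.3, -1.6, 4.0, 79.1), (0.9, -0.8, 4.0, 79.4)]
[[[0, 1.0, -0.6], [0, 0, 0], 20], [[0, 1.8, -1.1], [0, 0, 0], 20], [[0, 2.5, -1.7], [0, 0, 0], 20], [[0, 3.0, -2.2], [0, 0, 0], 20], [[0, 3.4, -2.7], [0, 0, 0], 20]]
[[[0, 0.3, -0.6], [0, 0, 0], 20], [[0, 0.5, -1.0], [0, 0, 0], 20], [[0, 0.6, -1.5], [0, 0, 0], 20], [[0, 0.6, -2.0], [0, 0, 0], 20], [[0, 0.6, -2.4], [0, 0, 0], 20]]
[[[0, -0.1, -0.4], [0, 0, 0], 20], [[0, -0.2, -0.8], [0, 0, 0], 20], [[0, -0.3, -1.1], [0, 0, 0], 20], [[0, -0.5, -1.4], [0, 0, 0], 20], [[0, -0.7, -1.7], [0, 0, 0], 20]]
[[[0, -0.3, -0.3], [0, 0, 0], 20], [[0, -0.5, -0.6], [0, 0, 0], 20], [[0, -0.8, -0.8], [0, 0, 0], 20], [[0, -1.0, -1.1], [0, 0, 0], 20], [[0, -1.3, -1.3], [0, 0, 0], 20]]
[[[0, -0.3, -0.2], [0, 0, 0], 20], [[0, -0.5, -0.3], [0, 0, 0], 20], [[0, -0.8, -0.5], [0, 0, 0], 20], [[0, -1.0, -0.6], [0, 0, 0], 20], [[0, -1.3, -0.7], [0, 0, 0], 20]]
```

Emit:
{"fn": "drive_tool", "kwargs": {
  "targets": [
    [[0, 1.0, -0.6], [0, 0, 0], 20],
    [[0, 1.8, -1.1], [0, 0, 0], 20],
    [[0, 2.5, -1.7], [0, 0, 0], 20],
    [[0, 3.0, -2.2], [0, 0, 0], 20],
    [[0, 3.4, -2.7], [0, 0, 0], 20]
  ]
}}

```text
clock: 31.82
position: [0.6016, 0.068, 0.2231]
tcp_rot: [0.044, 0.999, 0.0, 0.0]
ft_force: [0.8, -1.0, 0.7]
grip_width: 0.0291
grip_force: 61.3
```

Emit:
{"fn": "drive_tool", "kwargs": {
  "targets": [
    [[0, 0.3, -0.6], [0, 0, 0], 20],
    [[0, 0.5, -1.0], [0, 0, 0], 20],
    [[0, 0.6, -1.5], [0, 0, 0], 20],
    [[0, 0.6, -2.0], [0, 0, 0], 20],
    [[0, 0.6, -2.4], [0, 0, 0], 20]
  ]
}}

```text
clock: 32.23
position: [0.6017, 0.0686, 0.2255]
tcp_rot: [0.044, 0.999, 0.0, 0.0]
ft_force: [1.1, -1.3, 1.2]
grip_width: 0.0291
grip_force: 61.3
```

Emit:
{"fn": "drive_tool", "kwargs": {
  "targets": [
    [[0, -0.1, -0.4], [0, 0, 0], 20],
    [[0, -0.2, -0.8], [0, 0, 0], 20],
    [[0, -0.3, -1.1], [0, 0, 0], 20],
    [[0, -0.5, -1.4], [0, 0, 0], 20],
    [[0, -0.7, -1.7], [0, 0, 0], 20]
  ]
}}

```text
clock: 32.65
position: [0.6016, 0.068, 0.2271]
tcp_rot: [0.044, 0.999, 0.0, 0.0]
ft_force: [-0.0, -0.5, -0.2]
grip_width: 0.0291
grip_force: 61.4
```

Emit:
{"fn": "drive_tool", "kwargs": {
  "targets": [
    [[0, -0.3, -0.3], [0, 0, 0], 20],
    [[0, -0.5, -0.6], [0, 0, 0], 20],
    [[0, -0.8, -0.8], [0, 0, 0], 20],
    [[0, -1.0, -1.1], [0, 0, 0], 20],
    [[0, -1.3, -1.3], [0, 0, 0], 20]
  ]
}}

```text
clock: 33.07
position: [0.6015, 0.0667, 0.2284]
tcp_rot: [0.044, 0.999, 0.0, 0.0]
ft_force: [0.6, -0.9, 1.5]
grip_width: 0.0292
grip_force: 61.4
```

```bash
sed -i 's/c0=\[5.0,.0008,.2,37.,6.3/c0=[5.5,.0017,.25,36.6,6.25/; s/sg=np.array(\[.8,.0015/sg=np.array([.4,.001/' st.py
python3 -c "
from st import *
S=load();S['log']=S['log'][:-5];save(S)
step([(.08,2,4.0),(.08,1,4.0)],15,2,ds0=.015,W=1.9)"
```

```text
P {'m': np.float64(5.5027), 'b': np.float64(0.0014), 'dF': np.float64(0.3425), 'k': np.float64(36.0637), 'c': np.float64(6.3183)} resid mm [-0.04  0.04 -0.07  0.1 ] meas q [20.79 20.25]
clk 33.17 q 19.4 v -13.9 s 64.0 F 4.01 mm ycmd-ymeas -0.02 ft z,Fz,Fy [ 0.228  3.381 -0.819] 390
pred end q v F s [  3.21 -11.26   3.99  78.3 ] F 3.99 4.03 s [64.  78.3]
[[[0, 0.1, -0.2], [0, 0, 0], 20], [[0, 0.2, -0.4], [0, 0, 0], 20], [[0, 0.4, -0.5], [0, 0, 0], 20], [[0, 0.5, -0.6], [0, 0, 0], 20], [[0, 0.6, -0.8], [0, 0, 0], 20]]
[[[0, 0.0, -0.1], [0, 0, 0], 20], [[0, 0.0, -0.2], [0, 0, 0], 20], [[0, -0.1, -0.2], [0, 0, 0], 20], [[0, -0.3, -0.3], [0, 0, 0], 20], [[0, -0.5, -0.3], [0, 0, 0], 20]]
[[[0, -0.3, -0.1], [0, 0, 0], 20], [[0, -0.7, -0.1], [0, 0, 0], 20], [[0, -1.1, -0.1], [0, 0, 0], 20], [[0, -1.6, -0.1], [0, 0, 0], 20], [[0, -2.0, -0.2], [0, 0, 0], 20]]
```

Emit:
{"fn": "drive_tool", "kwargs": {
  "targets": [
    [[0, 0.1, -0.2], [0, 0, 0], 20],
    [[0, 0.2, -0.4], [0, 0, 0], 20],
    [[0, 0.4, -0.5], [0, 0, 0], 20],
    [[0, 0.5, -0.6], [0, 0, 0], 20],
    [[0, 0.6, -0.8], [0, 0, 0], 20]
  ]
}}

```text
clock: 33.58
position: [0.6016, 0.0673, 0.2292]
tcp_rot: [0.044, 0.999, 0.0, 0.0]
ft_force: [0.0, -1.0, 0.1]
grip_width: 0.0292
grip_force: 61.4
```

Emit:
{"fn": "drive_tool", "kwargs": {
  "targets": [
    [[0, 0.0, -0.1], [0, 0, 0], 20],
    [[0, 0.0, -0.2], [0, 0, 0], 20],
    [[0, -0.1, -0.2], [0, 0, 0], 20],
    [[0, -0.3, -0.3], [0, 0, 0], 20],
    [[0, -0.5, -0.3], [0, 0, 0], 20]
  ]
}}

```text
clock: 34.0
position: [0.6015, 0.0667, 0.2295]
tcp_rot: [0.044, 0.999, 0.0, 0.0]
ft_force: [0.2, -1.0, -0.0]
grip_width: 0.0292
grip_force: 61.4
```

Emit:
{"fn": "drive_tool", "kwargs": {
  "targets": [
    [[0, -0.3, -0.1], [0, 0, 0], 20],
    [[0, -0.7, -0.1], [0, 0, 0], 20],
    [[0, -1.1, -0.1], [0, 0, 0], 20],
    [[0, -1.6, -0.1], [0, 0, 0], 20],
    [[0, -2.0, -0.2], [0, 0, 0], 20]
  ]
}}

```text
clock: 34.42
position: [0.6013, 0.0647, 0.2297]
tcp_rot: [0.044, 0.999, 0.0, -0.0]
ft_force: [1.0, 0.1, 1.4]
grip_width: 0.029
grip_force: 61.4
```

```bash
python3 -c "
from st import *
step([(.08,.6,4.1),(.08,2,4.1)],10,2,W=3.5)"
```

```text
P {'m': np.float64(5.4773), 'b': np.float64(-0.0003), 'dF': np.float64(0.3374), 'k': np.float64(36.2024), 'c': np.float64(6.3252)} resid mm [ 0.08 -0.1  -0.05 -0.01  0.2  -0.13] meas q [9.75 9.23]
clk 34.52 q 9.2 v -2.9 s 70.7 F 3.82 mm ycmd-ymeas 0.11 ft z,Fz,Fy [ 0.23   4.559 -0.837] 385
pred end q v F s [  3.35 -14.02   4.11  79.89] F 3.82 4.11 s [70.7 79.9]
[[[0, 0.2, 0.1], [0, 0, 0], 20], [[0, 1.3, 0.1], [0, 0, 0], 20], [[0, 3.2, 0.0], [0, 0, 0], 20], [[0, 5.3, 0.0], [0, 0, 0], 20], [[0, 6.9, 0.1], [0, 0, 0], 20]]
[[[0, 0.4, 0.1], [0, 0, 0], 20], [[0, -0.2, 0.2], [0, 0, 0], 20], [[0, -1.2, 0.2], [0, 0, 0], 20], [[0, -2.4, 0.2], [0, 0, 0], 20], [[0, -3.5, 0.2], [0, 0, 0], 20]]
```

Emit:
{"fn": "drive_tool", "kwargs": {
  "targets": [
    [[0, 0.2, 0.1], [0, 0, 0], 20],
    [[0, 1.3, 0.1], [0, 0, 0], 20],
    [[0, 3.2, 0.0], [0, 0, 0], 20],
    [[0, 5.3, 0.0], [0, 0, 0], 20],
    [[0, 6.9, 0.1], [0, 0, 0], 20]
  ]
}}

```text
clock: 34.93
position: [0.602, 0.0721, 0.2296]
tcp_rot: [0.043, 0.999, 0.0, -0.0]
ft_force: [-0.2, -1.4, 1.7]
grip_width: 0.0295
grip_force: 61.4
```

Emit:
{"fn": "drive_tool", "kwargs": {
  "targets": [
    [[0, 0.4, 0.1], [0, 0, 0], 20],
    [[0, -0.2, 0.2], [0, 0, 0], 20],
    [[0, -1.2, 0.2], [0, 0, 0], 20],
    [[0, -2.4, 0.2], [0, 0, 0], 20],
    [[0, -3.5, 0.2], [0, 0, 0], 20]
  ]
}}

```text
clock: 35.35
position: [0.6016, 0.0678, 0.2294]
tcp_rot: [0.044, 0.999, -0.0, -0.0]
ft_force: [-0.1, -0.5, 1.5]
grip_width: 0.0294
grip_force: 61.5
```

```bash
sed -i 's/c0=\[5.5,.0017,.25/c0=[5.5,-.0003,.25/; s/sg=np.array(\[.4,.001,/sg=np.array([.4,.0015,/' st.py; python3 -c "
from st import *
step([(.08,.5,4.1),(.08,2,4.1)],10,2,W=3)"
```

```text
P {'m': np.float64(5.4938), 'b': np.float64(-0.0007), 'dF': np.float64(0.2599), 'k': np.float64(36.5648), 'c': np.float64(6.244)} resid mm [ 0.01 -0.02  0.15 -0.17  0.25 -0.22] meas q [3.89 2.76]
clk 35.45 q 2.3 v -13.0 s 80.6 F 4.03 mm ycmd-ymeas 0.51 ft z,Fz,Fy [0.229 3.816 0.5  ] 390
pred end q v F s [-3.18  2.84  4.11 79.92] F 4.03 4.11 s [80.6 79.9]
[[[0, -0.2, 0.0], [0, 0, 0], 20], [[0, -1.0, 0.1], [0, 0, 0], 20], [[0, -2.5, 0.1], [0, 0, 0], 20], [[0, -4.1, 0.1], [0, 0, 0], 20], [[0, -5.4, 0.1], [0, 0, 0], 20]]
[[[0, -0.6, 0.1], [0, 0, 0], 20], [[0, -0.9, 0.1], [0, 0, 0], 20], [[0, -1.0, 0.1], [0, 0, 0], 20], [[0, -1.0, 0.1], [0, 0, 0], 20], [[0, -0.8, 0.1], [0, 0, 0], 20]]
```

Emit:
{"fn": "drive_tool", "kwargs": {
  "targets": [
    [[0, -0.2, 0.0], [0, 0, 0], 20],
    [[0, -1.0, 0.1], [0, 0, 0], 20],
    [[0, -2.5, 0.1], [0, 0, 0], 20],
    [[0, -4.1, 0.1], [0, 0, 0], 20],
    [[0, -5.4, 0.1], [0, 0, 0], 20]
  ]
}}

```text
clock: 35.87
position: [0.6011, 0.0626, 0.2293]
tcp_rot: [0.044, 0.999, 0.0, 0.0]
ft_force: [0.1, 0.6, 0.8]
grip_width: 0.0288
grip_force: 61.5
```

Emit:
{"fn": "drive_tool", "kwargs": {
  "targets": [
    [[0, -0.6, 0.1], [0, 0, 0], 20],
    [[0, -0.9, 0.1], [0, 0, 0], 20],
    [[0, -1.0, 0.1], [0, 0, 0], 20],
    [[0, -1.0, 0.1], [0, 0, 0], 20],
    [[0, -0.8, 0.1], [0, 0, 0], 20]
  ]
}}

```text
clock: 36.28
position: [0.6011, 0.062, 0.2292]
tcp_rot: [0.044, 0.999, 0.0, -0.0]
ft_force: [0.4, 0.3, 1.4]
grip_width: 0.0293
grip_force: 61.5
```

```bash
python3 -c "
from st import *
step([(.08,.4,4.1),(.08,2,4.1)],10,2,W=3,ds0=0.)"
```

```text
P {'m': np.float64(5.5599), 'b': np.float64(-0.0), 'dF': np.float64(0.3345), 'k': np.float64(36.209), 'c': np.float64(6.1506)} resid mm [ 0.16 -0.26  0.27 -0.12  0.01 -0.05] meas q [-5.92 -5.98]
clk 36.38 q -5.9 v 0.9 s 83.3 F 4.16 mm ycmd-ymeas -0.2 ft z,Fz,Fy [0.229 3.541 0.119] 389
pred end q v F s [-0.92  8.1   4.1  80.05] F 4.1 4.17 s [83.3 80. ]
[[[0, -0.1, 0.0], [0, 0, 0], 20], [[0, -0.8, -0.1], [0, 0, 0], 20], [[0, -1.7, -0.1], [0, 0, 0], 20], [[0, -2.2, -0.2], [0, 0, 0], 20], [[0, -1.8, -0.2], [0, 0, 0], 20]]
[[[0, 0.6, 0.0], [0, 0, 0], 20], [[0, 1.3, 0.0], [0, 0, 0], 20], [[0, 2.1, 0.0], [0, 0, 0], 20], [[0, 2.8, 0.0], [0, 0, 0], 20], [[0, 3.5, 0.0], [0, 0, 0], 20]]
```

Emit:
{"fn": "drive_tool", "kwargs": {
  "targets": [
    [[0, -0.1, 0.0], [0, 0, 0], 20],
    [[0, -0.8, -0.1], [0, 0, 0], 20],
    [[0, -1.7, -0.1], [0, 0, 0], 20],
    [[0, -2.2, -0.2], [0, 0, 0], 20],
    [[0, -1.8, -0.2], [0, 0, 0], 20]
  ]
}}

```text
clock: 36.8
position: [0.6009, 0.0598, 0.2294]
tcp_rot: [0.044, 0.999, -0.0, 0.0]
ft_force: [-0.0, 0.3, 1.5]
grip_width: 0.0289
grip_force: 61.5
```

Emit:
{"fn": "drive_tool", "kwargs": {
  "targets": [
    [[0, 0.6, 0.0], [0, 0, 0], 20],
    [[0, 1.3, 0.0], [0, 0, 0], 20],
    [[0, 2.1, 0.0], [0, 0, 0], 20],
    [[0, 2.8, 0.0], [0, 0, 0], 20],
    [[0, 3.5, 0.0], [0, 0, 0], 20]
  ]
}}

```text
clock: 37.22
position: [0.6013, 0.0638, 0.2294]
tcp_rot: [0.043, 0.999, 0.0, 0.0]
ft_force: [0.1, -0.2, 1.4]
grip_width: 0.0295
grip_force: 61.5
```

```bash
python3 -c "
from st import *
step([(.08,.4,4.1),(.08,2,4.1)],15,2,W=3,ds0=0.)"
```

```text
P {'m': np.float64(5.8436), 'b': np.float64(0.0003), 'dF': np.float64(0.3183), 'k': np.float64(35.5003), 'c': np.float64(6.616)} resid mm [ 0.22 -0.22  0.1  -0.3   0.19  0.2  -0.05 -0.13] meas q [-2.79 -2.61]
clk 37.32 q -2.2 v 4.6 s 81.7 F 4.08 mm ycmd-ymeas -0.32 ft z,Fz,Fy [0.229 4.127 0.552] 389
pred end q v F s [ 0.12  0.13  4.09 79.99] F 4.08 4.09 s [81.7 80. ]
[[[0, 0.3, 0.0], [0, 0, 0], 20], [[0, 0.1, 0.0], [0, 0, 0], 20], [[0, -0.2, 0.0], [0, 0, 0], 20], [[0, -0.4, 0.0], [0, 0, 0], 20], [[0, -0.3, 0.0], [0, 0, 0], 20]]
[[[0, 0.2, 0.0], [0, 0, 0], 20], [[0, 0.4, 0.0], [0, 0, 0], 20], [[0, 0.6, 0.0], [0, 0, 0], 20], [[0, 0.7, 0.0], [0, 0, 0], 20], [[0, 0.8, 0.0], [0, 0, 0], 20]]
[[[0, 0.1, 0.0], [0, 0, 0], 20], [[0, 0.2, 0.0], [0, 0, 0], 20], [[0, 0.2, 0.0], [0, 0, 0], 20], [[0, 0.2, 0.0], [0, 0, 0], 20], [[0, 0.2, 0.0], [0, 0, 0], 20]]
```

Emit:
{"fn": "drive_tool", "kwargs": {
  "targets": [
    [[0, 0.3, 0.0], [0, 0, 0], 20],
    [[0, 0.1, 0.0], [0, 0, 0], 20],
    [[0, -0.2, 0.0], [0, 0, 0], 20],
    [[0, -0.4, 0.0], [0, 0, 0], 20],
    [[0, -0.3, 0.0], [0, 0, 0], 20]
  ]
}}

```text
clock: 37.73
position: [0.6012, 0.0632, 0.2294]
tcp_rot: [0.044, 0.999, -0.0, 0.0]
ft_force: [-0.6, 0.5, 2.2]
grip_width: 0.0291
grip_force: 61.5
```

Emit:
{"fn": "drive_tool", "kwargs": {
  "targets": [
    [[0, 0.2, 0.0], [0, 0, 0], 20],
    [[0, 0.4, 0.0], [0, 0, 0], 20],
    [[0, 0.6, 0.0], [0, 0, 0], 20],
    [[0, 0.7, 0.0], [0, 0, 0], 20],
    [[0, 0.8, 0.0], [0, 0, 0], 20]
  ]
}}

```text
clock: 38.15
position: [0.6013, 0.0642, 0.2294]
tcp_rot: [0.044, 0.999, 0.0, 0.0]
ft_force: [0.3, -0.7, 1.9]
grip_width: 0.0292
grip_force: 61.5
```

```bash
sed -i 's/c0=\[5.5,-.0003,.25/c0=[5.6,.0006,.25/' st.py; python3 -c "
from st import *
S=load();S['log']=S['log'][:-5];save(S)
step([(.08,.4,4.1),(.08,2,4.1)],15,2,W=3,ds0=0.)"
```

```text
P {'m': np.float64(5.1566), 'b': np.float64(0.0011), 'dF': np.float64(0.2379), 'k': np.float64(36.8594), 'c': np.float64(6.4098)} resid mm [ 0.28 -0.27 -0.16 -0.14  0.28  0.29 -0.07 -0.21] meas q [-2.52 -2.71]
clk 38.25 q -2.6 v -1.1 s 83.2 F 3.99 mm ycmd-ymeas -0.1 ft z,Fz,Fy [ 0.229  3.785 -0.113] 388
pred end q v F s [1.000e-02 1.620e+00 4.090e+00 8.005e+01] F 3.99 4.09 s [83.2 80.1]
[[[0, -0.3, 0.1], [0, 0, 0], 20], [[0, -1.2, 0.1], [0, 0, 0], 20], [[0, -2.4, 0.1], [0, 0, 0], 20], [[0, -3.2, 0.2], [0, 0, 0], 20], [[0, -3.3, 0.2], [0, 0, 0], 20]]
[[[0, 0.3, 0.0], [0, 0, 0], 20], [[0, 0.5, 0.0], [0, 0, 0], 20], [[0, 0.8, 0.0], [0, 0, 0], 20], [[0, 1.2, 0.0], [0, 0, 0], 20], [[0, 1.5, 0.0], [0, 0, 0], 20]]
[[[0, 0.3, 0.0], [0, 0, 0], 20], [[0, 0.6, 0.0], [0, 0, 0], 20], [[0, 0.8, 0.0], [0, 0, 0], 20], [[0, 1.0, 0.0], [0, 0, 0], 20], [[0, 1.2, 0.0], [0, 0, 0], 20]]
```

Emit:
{"fn": "drive_tool", "kwargs": {
  "targets": [
    [[0, -0.3, 0.1], [0, 0, 0], 20],
    [[0, -1.2, 0.1], [0, 0, 0], 20],
    [[0, -2.4, 0.1], [0, 0, 0], 20],
    [[0, -3.2, 0.2], [0, 0, 0], 20],
    [[0, -3.3, 0.2], [0, 0, 0], 20]
  ]
}}

```text
clock: 38.67
position: [0.601, 0.0605, 0.2292]
tcp_rot: [0.044, 0.999, -0.0, 0.0]
ft_force: [0.1, -0.8, 1.8]
grip_width: 0.0291
grip_force: 61.5
```

Emit:
{"fn": "drive_tool", "kwargs": {
  "targets": [
    [[0, 0.3, 0.0], [0, 0, 0], 20],
    [[0, 0.5, 0.0], [0, 0, 0], 20],
    [[0, 0.8, 0.0], [0, 0, 0], 20],
    [[0, 1.2, 0.0], [0, 0, 0], 20],
    [[0, 1.5, 0.0], [0, 0, 0], 20]
  ]
}}

```text
clock: 39.08
position: [0.6011, 0.0625, 0.2292]
tcp_rot: [0.043, 0.999, 0.0, 0.0]
ft_force: [0.2, 0.9, 0.8]
grip_width: 0.0289
grip_force: 61.5
```

```bash
sed -i 's/c0=\[5.6,.0006,.25/c0=[5.4,.0011,.25/' st.py; python3 -c "
from st import *
S=load();S['log']=S['log'][:-5];save(S)
step([(.08,.4,4.1),(.08,2,4.1)],15,2,W=3,ds0=0.)"
```

```text
P {'m': np.float64(5.3831), 'b': np.float64(0.0013), 'dF': np.float64(0.2534), 'k': np.float64(36.6034), 'c': np.float64(6.2482)} resid mm [ 0.05 -0.07  0.    0.03  0.05 -0.07 -0.17  0.17] meas q [-2.09 -1.61]
clk 39.18 q -1.6 v 2.6 s 80.7 F 4.10 mm ycmd-ymeas -0.24 ft z,Fz,Fy [ 0.229  4.116 -0.22 ] 379
pred end q v F s [2.000e-02 1.400e-01 4.100e+00 8.006e+01] F 4.1 4.1 s [80.7 80.1]
[[[0, 0.2, 0.0], [0, 0, 0], 20], [[0, 0.2, 0.0], [0, 0, 0], 20], [[0, 0.1, 0.0], [0, 0, 0], 20], [[0, 0.1, 0.0], [0, 0, 0], 20], [[0, 0.2, 0.0], [0, 0, 0], 20]]
[[[0, 0.1, 0.0], [0, 0, 0], 20], [[0, 0.3, 0.0], [0, 0, 0], 20], [[0, 0.4, 0.0], [0, 0, 0], 20], [[0, 0.5, 0.0], [0, 0, 0], 20], [[0, 0.6, 0.0], [0, 0, 0], 20]]
[[[0, 0.1, 0.0], [0, 0, 0], 20], [[0, 0.1, 0.0], [0, 0, 0], 20], [[0, 0.1, 0.0], [0, 0, 0], 20], [[0, 0.2, 0.0], [0, 0, 0], 20], [[0, 0.2, 0.0], [0, 0, 0], 20]]
```

Emit:
{"fn": "drive_tool", "kwargs": {
  "targets": [
    [[0, 0.2, 0.0], [0, 0, 0], 20],
    [[0, 0.2, 0.0], [0, 0, 0], 20],
    [[0, 0.1, 0.0], [0, 0, 0], 20],
    [[0, 0.1, 0.0], [0, 0, 0], 20],
    [[0, 0.2, 0.0], [0, 0, 0], 20]
  ]
}}

```text
clock: 39.6
position: [0.6011, 0.0624, 0.2292]
tcp_rot: [0.044, 0.999, -0.0, 0.0]
ft_force: [0.5, 0.9, 1.1]
grip_width: 0.0289
grip_force: 61.5
```

Emit:
{"fn": "drive_tool", "kwargs": {
  "targets": [
    [[0, 0.1, 0.0], [0, 0, 0], 20],
    [[0, 0.3, 0.0], [0, 0, 0], 20],
    [[0, 0.4, 0.0], [0, 0, 0], 20],
    [[0, 0.5, 0.0], [0, 0, 0], 20],
    [[0, 0.6, 0.0], [0, 0, 0], 20]
  ]
}}

```text
clock: 40.02
position: [0.6012, 0.0632, 0.2292]
tcp_rot: [0.044, 0.999, -0.0, 0.0]
ft_force: [1.4, 0.1, 1.5]
grip_width: 0.0291
grip_force: 61.5
```

Emit:
{"fn": "drive_tool", "kwargs": {
  "targets": [
    [[0, 0.1, 0.0], [0, 0, 0], 20],
    [[0, 0.1, 0.0], [0, 0, 0], 20],
    [[0, 0.1, 0.0], [0, 0, 0], 20],
    [[0, 0.2, 0.0], [0, 0, 0], 20],
    [[0, 0.2, 0.0], [0, 0, 0], 20]
  ]
}}

```text
clock: 40.43
position: [0.6012, 0.0634, 0.2292]
tcp_rot: [0.044, 0.999, -0.0, 0.0]
ft_force: [0.2, -0.2, 0.8]
grip_width: 0.029
grip_force: 61.5
```

```bash
python3 -c "
from st import *
step([(.08,.4,4.1),(.08,2,4.1)],15,2,W=3,ds0=0.)"
```

```text
P {'m': np.float64(5.3918), 'b': np.float64(0.0015), 'dF': np.float64(0.2401), 'k': np.float64(36.6448), 'c': np.float64(6.2533)} resid mm [ 0.05 -0.12 -0.13  0.24  0.16 -0.2 ] meas q [-0.72 -1.1 ]
clk 40.53 q -0.9 v -0.5 s 81.2 F 4.09 mm ycmd-ymeas -0.04 ft z,Fz,Fy [0.229 3.629 0.616] 386
pred end q v F s [-0.16  0.6   4.09 80.06] F 4.09 4.09 s [81.2 80.1]
[[[0, -0.1, 0.0], [0, 0, 0], 20], [[0, -0.5, 0.0], [0, 0, 0], 20], [[0, -0.9, 0.0], [0, 0, 0], 20], [[0, -1.3, 0.0], [0, 0, 0], 20], [[0, -1.3, 0.0], [0, 0, 0], 20]]
[[[0, 0.1, 0.0], [0, 0, 0], 20], [[0, 0.2, 0.0], [0, 0, 0], 20], [[0, 0.3, 0.0], [0, 0, 0], 20], [[0, 0.4, 0.0], [0, 0, 0], 20], [[0, 0.5, 0.0], [0, 0, 0], 20]]
[[[0, 0.1, 0.0], [0, 0, 0], 20], [[0, 0.2, 0.0], [0, 0, 0], 20], [[0, 0.2, 0.0], [0, 0, 0], 20], [[0, 0.3, 0.0], [0, 0, 0], 20], [[0, 0.4, 0.0], [0, 0, 0], 20]]
```

Emit:
{"fn": "drive_tool", "kwargs": {
  "targets": [
    [[0, -0.1, 0.0], [0, 0, 0], 20],
    [[0, -0.5, 0.0], [0, 0, 0], 20],
    [[0, -0.9, 0.0], [0, 0, 0], 20],
    [[0, -1.3, 0.0], [0, 0, 0], 20],
    [[0, -1.3, 0.0], [0, 0, 0], 20]
  ]
}}

```text
clock: 40.95
position: [0.6011, 0.0619, 0.2292]
tcp_rot: [0.044, 0.999, -0.0, 0.0]
ft_force: [1.4, -0.2, 2.8]
grip_width: 0.0293
grip_force: 61.5
```

Emit:
{"fn": "drive_tool", "kwargs": {
  "targets": [
    [[0, 0.1, 0.0], [0, 0, 0], 20],
    [[0, 0.2, 0.0], [0, 0, 0], 20],
    [[0, 0.3, 0.0], [0, 0, 0], 20],
    [[0, 0.4, 0.0], [0, 0, 0], 20],
    [[0, 0.5, 0.0], [0, 0, 0], 20]
  ]
}}

```text
clock: 41.37
position: [0.6012, 0.0626, 0.2292]
tcp_rot: [0.044, 0.999, -0.0, 0.0]
ft_force: [0.3, -0.5, 1.6]
grip_width: 0.029
grip_force: 61.5
```

Emit:
{"fn": "drive_tool", "kwargs": {
  "targets": [
    [[0, 0.1, 0.0], [0, 0, 0], 20],
    [[0, 0.2, 0.0], [0, 0, 0], 20],
    [[0, 0.2, 0.0], [0, 0, 0], 20],
    [[0, 0.3, 0.0], [0, 0, 0], 20],
    [[0, 0.4, 0.0], [0, 0, 0], 20]
  ]
}}

```text
clock: 41.78
position: [0.6012, 0.0629, 0.2292]
tcp_rot: [0.044, 0.999, -0.0, 0.0]
ft_force: [0.2, 0.9, 1.1]
grip_width: 0.0292
grip_force: 61.5
```

```bash
python3 - <<'E'
from st import *
step([(.08,.4,4.1)],0,2,W=3,ds0=0.)
S=load();P,q,v,e,me=est(S,sum(x[0] for x in S['log'])-.1,2,3)
y,z=S['log'][-1][1:]
rows=plan(y,z,q,v,[(.192,7.5,4.5)],P,tr=1.5)
for db in(0,.0015,-.0015):
    o=simlog([[0,y,z]]+[[1/12,*a] for a in rows],dict(P,b=P['b']+db),q,v)
    print(o[:,3].min(),o[:,3].max(),[tuple((a[1:]*[1e3,1e3,1,1e3]).round(1).tolist()) for a in o[99::100]])
emit(S,rows)
E
```

```text
P {'m': np.float64(5.393), 'b': np.float64(0.0016), 'dF': np.float64(0.2517), 'k': np.float64(36.5941), 'c': np.float64(6.252)} resid mm [-0.16  0.18  0.15 -0.18  0.01  0.  ] meas q [-0.52 -0.51]
clk 41.88 q -0.5 v 0.2 s 80.5 F 4.10 mm ycmd-ymeas -0.08 ft z,Fz,Fy [ 0.229  3.917 -0.295] 388Traceback (most recent call last):
  File "<stdin>", line 2, in <module>
  File "st.py", line 39, in step
    print("pred end q v F s",np.round(o2[-1,1:]*[1e3,1e3,1,1e3],2),"F",o2[:,3].min().round(2),o2[:,3].max().round(2),"s",(o2[[0,-1],4]*1e3).round(1))
                                      ~~^^^^^^^
IndexError: too many indices for array: array is 1-dimensional, but 2 were indexed
```

```bash
python3 - <<'E'
from st import *
S=load();T=sum(x[0] for x in S['log']);S['meas']+=[[T,-.00052],[T+.05,-.00051]];S['log'].append([.1,*S['log'][-1][1:]])
P,q,v,e,me=est(S,T,2,3)
y,z=S['log'][-1][1:]
rows=plan(y,z,q,v,[(.192,7.5,4.5)],P,tr=1.5)
for db in(0,.0015,-.0015):
    o=simlog([[0,y,z]]+[[1/12,*a] for a in rows],dict(P,b=P['b']+db),q,v)
    print(o[:,3].min(),o[:,3].max(),[tuple((a[1:]*[1e3,1e3,1,1e3]).round(1).tolist()) for a in o[99::100]])
emit(S,rows)
E
```

```text
4.101146514568783 4.545938443956079 [(-0.5, -0.4, 4.2, 81.0), (-1.2, -3.5, 4.3, 84.0), (-4.4, -12.7, 4.4, 89.8), (-12.1, -23.9, 4.4, 97.3), (-23.2, -27.7, 4.5, 104.9), (-33.7, -21.0, 4.5, 112.8), (-39.9, -8.8, 4.5, 120.8), (-41.2, 1.5, 4.5, 128.6), (-39.4, 7.1, 4.5, 136.3), (-34.8, 15.4, 4.5, 143.9), (-25.9, 27.8, 4.5, 151.9), (-11.7, 39.7, 4.5, 159.6), (3.9, 29.0, 4.5, 167.3), (9.5, -1.7, 4.5, 175.0), (5.0, -16.3, 4.5, 182.5), (-1.3, -11.5, 4.5, 188.6), (-3.4, 0.8, 4.5, 191.5), (-2.0, 5.1, 4.5, 192.0)]
3.748599196494483 4.73431670107203 [(-1.2, -3.1, 4.2, 83.2), (-3.5, -8.6, 4.2, 87.7), (-9.2, -19.1, 4.0, 96.1), (-18.9, -25.5, 3.8, 105.6), (-28.5, -18.9, 3.8, 111.7), (-34.0, -8.6, 4.3, 114.7), (-36.7, -5.9, 4.7, 119.1), (-39.3, -4.9, 4.5, 128.2), (-39.3, 5.7, 4.3, 137.7), (-34.1, 18.7, 4.5, 144.7), (-24.4, 27.7, 4.5, 151.8), (-10.8, 37.7, 4.5, 160.1), (3.9, 26.9, 4.5, 168.8), (9.0, -2.1, 4.5, 177.0), (4.6, -15.4, 4.5, 184.4), (-1.3, -10.5, 4.5, 190.0), (-3.2, 0.9, 4.5, 192.8), (-1.8, 4.6, 4.5, 193.3)]
4.030984718219615 5.725056062903898 [(0.1, 2.2, 4.2, 78.9), (0.8, 0.2, 4.3, 80.5),
[... 2649 characters left out ...]
0], [0, 0, 0], 20], [[0, 13.4, 0.0], [0, 0, 0], 20]]
[[[0, 1.2, 0.0], [0, 0, 0], 20], [[0, 2.0, 0.0], [0, 0, 0], 20], [[0, 2.6, 0.0], [0, 0, 0], 20], [[0, 3.0, 0.0], [0, 0, 0], 20], [[0, 3.1, 0.0], [0, 0, 0], 20]]
[[[0, 0.1, 0.0], [0, 0, 0], 20], [[0, 0.0, 0.0], [0, 0, 0], 20], [[0, -0.1, 0.0], [0, 0, 0], 20], [[0, -0.3, 0.0], [0, 0, 0], 20], [[0, -0.3, 0.0], [0, 0, 0], 20]]
[[[0, -0.1, 0.0], [0, 0, 0], 20], [[0, 0.0, 0.0], [0, 0, 0], 20], [[0, 0.2, 0.0], [0, 0, 0], 20], [[0, 0.4, 0.0], [0, 0, 0], 20], [[0, 0.8, 0.0], [0, 0, 0], 20]]
[[[0, 0.3, 0.0], [0, 0, 0], 20], [[0, 0.7, 0.0], [0, 0, 0], 20], [[0, 1.1, 0.0], [0, 0, 0], 20], [[0, 1.5, 0.0], [0, 0, 0], 20], [[0, 1.9, 0.0], [0, 0, 0], 20]]
```

Emit:
{"fn": "drive_tool", "kwargs": {
  "targets": [
    [[0, 0.0, 0.0], [0, 0, 0], 20],
    [[0, 0.0, 0.1], [0, 0, 0], 20],
    [[0, 0.1, 0.1], [0, 0, 0], 20],
    [[0, 0.3, 0.2], [0, 0, 0], 20],
    [[0, 0.5, 0.2], [0, 0, 0], 20]
  ]
}}

```text
clock: 42.3
position: [0.6012, 0.0634, 0.229]
tcp_rot: [0.044, 0.999, -0.0, 0.0]
ft_force: [0.4, -0.6, 1.1]
grip_width: 0.0292
grip_force: 61.5
```

Emit:
{"fn": "drive_tool", "kwargs": {
  "targets": [
    [[0, 0.3, 0.1], [0, 0, 0], 20],
    [[0, 0.7, 0.1], [0, 0, 0], 20],
    [[0, 1.1, 0.2], [0, 0, 0], 20],
    [[0, 1.7, 0.2], [0, 0, 0], 20],
    [[0, 2.3, 0.3], [0, 0, 0], 20]
  ]
}}

```text
clock: 42.72
position: [0.6015, 0.0658, 0.2287]
tcp_rot: [0.044, 0.999, 0.0, 0.0]
ft_force: [0.5, 0.8, 1.1]
grip_width: 0.0292
grip_force: 61.5
```

Emit:
{"fn": "drive_tool", "kwargs": {
  "targets": [
    [[0, 0.6, 0.1], [0, 0, 0], 20],
    [[0, 1.2, 0.2], [0, 0, 0], 20],
    [[0, 1.8, 0.3], [0, 0, 0], 20],
    [[0, 2.3, 0.4], [0, 0, 0], 20],
    [[0, 2.7, 0.6], [0, 0, 0], 20]
  ]
}}

```text
clock: 43.13
position: [0.6017, 0.0685, 0.2281]
tcp_rot: [0.044, 0.999, 0.0, 0.0]
ft_force: [0.8, 0.3, 1.1]
grip_width: 0.0288
grip_force: 61.5
```

Emit:
{"fn": "drive_tool", "kwargs": {
  "targets": [
    [[0, 0.3, 0.2], [0, 0, 0], 20],
    [[0, 0.5, 0.4], [0, 0, 0], 20],
    [[0, 0.4, 0.7], [0, 0, 0], 20],
    [[0, 0.2, 0.9], [0, 0, 0], 20],
    [[0, -0.2, 1.2], [0, 0, 0], 20]
  ]
}}

```text
clock: 43.55
position: [0.6017, 0.0682, 0.2269]
tcp_rot: [0.044, 0.999, 0.0, 0.0]
ft_force: [-0.2, 0.9, 1.8]
grip_width: 0.0297
grip_force: 61.5
```

Emit:
{"fn": "drive_tool", "kwargs": {
  "targets": [
    [[0, -0.5, 0.3], [0, 0, 0], 20],
    [[0, -1.2, 0.7], [0, 0, 0], 20],
    [[0, -1.9, 1.0], [0, 0, 0], 20],
    [[0, -2.7, 1.4], [0, 0, 0], 20],
    [[0, -3.5, 1.7], [0, 0, 0], 20]
  ]
}}

```text
clock: 43.97
position: [0.6014, 0.0646, 0.2252]
tcp_rot: [0.044, 0.999, 0.0, 0.0]
ft_force: [-0.1, 0.3, 2.3]
grip_width: 0.0292
grip_force: 61.6
```

Emit:
{"fn": "drive_tool", "kwargs": {
  "targets": [
    [[0, -0.7, 0.4], [0, 0, 0], 20],
    [[0, -1.4, 0.8], [0, 0, 0], 20],
    [[0, -1.9, 1.2], [0, 0, 0], 20],
    [[0, -2.4, 1.6], [0, 0, 0], 20],
    [[0, -2.6, 2.0], [0, 0, 0], 20]
  ]
}}

```text
clock: 44.38
position: [0.6012, 0.062, 0.2232]
tcp_rot: [0.044, 0.999, -0.0, 0.0]
ft_force: [0.2, -1.4, 3.2]
grip_width: 0.029
grip_force: 61.7
```

Emit:
{"fn": "drive_tool", "kwargs": {
  "targets": [
    [[0, -0.1, 0.4], [0, 0, 0], 20],
    [[0, 0.0, 0.9], [0, 0, 0], 20],
    [[0, 0.4, 1.3], [0, 0, 0], 20],
    [[0, 0.9, 1.8], [0, 0, 0], 20],
    [[0, 1.7, 2.3], [0, 0, 0], 20]
  ]
}}

```text
clock: 44.8
position: [0.6013, 0.0639, 0.2209]
tcp_rot: [0.044, 0.999, 0.0, 0.0]
ft_force: [-0.7, 0.9, 3.2]
grip_width: 0.0287
grip_force: 61.8
```

Emit:
{"fn": "drive_tool", "kwargs": {
  "targets": [
    [[0, 0.9, 0.5], [0, 0, 0], 20],
    [[0, 2.1, 0.9], [0, 0, 0], 20],
    [[0, 3.4, 1.4], [0, 0, 0], 20],
    [[0, 4.9, 1.9], [0, 0, 0], 20],
    [[0, 6.5, 2.4], [0, 0, 0], 20]
  ]
}}

```text
clock: 45.22
position: [0.6019, 0.0706, 0.2185]
tcp_rot: [0.044, 0.999, 0.0, 0.0]
ft_force: [-0.6, 1.6, 5.7]
grip_width: 0.0292
grip_force: 62.0
```

Emit:
{"fn": "drive_tool", "kwargs": {
  "targets": [
    [[0, 1.7, 0.5], [0, 0, 0], 20],
    [[0, 3.5, 1.0], [0, 0, 0], 20],
    [[0, 5.4, 1.4], [0, 0, 0], 20],
    [[0, 7.3, 1.9], [0, 0, 0], 20],
    [[0, 9.4, 2.3], [0, 0, 0], 20]
  ]
}}

```text
clock: 45.63
position: [0.6027, 0.0802, 0.2161]
tcp_rot: [0.043, 0.999, 0.0, 0.0]
ft_force: [0.4, 1.2, 3.9]
grip_width: 0.0293
grip_force: 61.8
```

Emit:
{"fn": "drive_tool", "kwargs": {
  "targets": [
    [[0, 2.2, 0.5], [0, 0, 0], 20],
    [[0, 4.5, 0.9], [0, 0, 0], 20],
    [[0, 6.9, 1.3], [0, 0, 0], 20],
    [[0, 9.5, 1.7], [0, 0, 0], 20],
    [[0, 12.2, 2.1], [0, 0, 0], 20]
  ]
}}

```text
clock: 46.05
position: [0.6036, 0.0918, 0.2139]
tcp_rot: [0.044, 0.999, -0.0, -0.0]
ft_force: [0.7, 0.8, 1.4]
grip_width: 0.0296
grip_force: 61.4
```

Emit:
{"fn": "drive_tool", "kwargs": {
  "targets": [
    [[0, 3.0, 0.3], [0, 0, 0], 20],
    [[0, 6.1, 0.6], [0, 0, 0], 20],
    [[0, 9.4, 0.9], [0, 0, 0], 20],
    [[0, 13.0, 1.1], [0, 0, 0], 20],
    [[0, 16.8, 1.3], [0, 0, 0], 20]
  ]
}}

```text
clock: 46.47
position: [0.6052, 0.1089, 0.2127]
tcp_rot: [0.044, 0.999, -0.0, -0.0]
ft_force: [0.5, 0.2, 1.3]
grip_width: 0.0293
grip_force: 61.3
```

Emit:
{"fn": "drive_tool", "kwargs": {
  "targets": [
    [[0, 3.9, 0.2], [0, 0, 0], 20],
    [[0, 8.1, 0.4], [0, 0, 0], 20],
    [[0, 12.5, 0.5], [0, 0, 0], 20],
    [[0, 17.1, 0.6], [0, 0, 0], 20],
    [[0, 21.9, 0.6], [0, 0, 0], 20]
  ]
}}

```text
clock: 46.88
position: [0.6071, 0.1308, 0.2122]
tcp_rot: [0.044, 0.999, -0.0, 0.0]
ft_force: [1.2, 0.6, 2.5]
grip_width: 0.0292
grip_force: 61.4
```

Emit:
{"fn": "drive_tool", "kwargs": {
  "targets": [
    [[0, 4.9, 0.0], [0, 0, 0], 20],
    [[0, 9.8, 0.0], [0, 0, 0], 20],
    [[0, 14.6, 0.0], [0, 0, 0], 20],
    [[0, 19.2, 0.0], [0, 0, 0], 20],
    [[0, 23.4, 0.0], [0, 0, 0], 20]
  ]
}}

```text
clock: 47.3
position: [0.6092, 0.1541, 0.2122]
tcp_rot: [0.044, 0.999, -0.0, 0.0]
ft_force: [0.4, -0.3, 1.6]
grip_width: 0.0291
grip_force: 61.4
```

Emit:
{"fn": "drive_tool", "kwargs": {
  "targets": [
    [[0, 3.7, 0.0], [0, 0, 0], 20],
    [[0, 6.9, 0.0], [0, 0, 0], 20],
    [[0, 9.6, 0.0], [0, 0, 0], 20],
    [[0, 11.7, 0.0], [0, 0, 0], 20],
    [[0, 13.4, 0.0], [0, 0, 0], 20]
  ]
}}

```text
clock: 47.72
position: [0.6103, 0.1672, 0.2122]
tcp_rot: [0.044, 0.999, -0.0, 0.0]
ft_force: [0.0, -0.2, 1.4]
grip_width: 0.0292
grip_force: 61.4
```

Emit:
{"fn": "drive_tool", "kwargs": {
  "targets": [
    [[0, 1.2, 0.0], [0, 0, 0], 20],
    [[0, 2.0, 0.0], [0, 0, 0], 20],
    [[0, 2.6, 0.0], [0, 0, 0], 20],
    [[0, 3.0, 0.0], [0, 0, 0], 20],
    [[0, 3.1, 0.0], [0, 0, 0], 20]
  ]
}}

```text
clock: 48.13
position: [0.6105, 0.1701, 0.2122]
tcp_rot: [0.044, 0.999, 0.0, 0.0]
ft_force: [0.4, -0.4, 1.3]
grip_width: 0.0289
grip_force: 61.4
```

Emit:
{"fn": "drive_tool", "kwargs": {
  "targets": [
    [[0, 0.1, 0.0], [0, 0, 0], 20],
    [[0, 0.0, 0.0], [0, 0, 0], 20],
    [[0, -0.1, 0.0], [0, 0, 0], 20],
    [[0, -0.3, 0.0], [0, 0, 0], 20],
    [[0, -0.3, 0.0], [0, 0, 0], 20]
  ]
}}

```text
clock: 48.55
position: [0.6105, 0.1698, 0.2122]
tcp_rot: [0.044, 0.999, -0.0, 0.0]
ft_force: [0.1, 0.1, 2.8]
grip_width: 0.0291
grip_force: 61.4
```

Emit:
{"fn": "drive_tool", "kwargs": {
  "targets": [
    [[0, -0.1, 0.0], [0, 0, 0], 20],
    [[0, 0.0, 0.0], [0, 0, 0], 20],
    [[0, 0.2, 0.0], [0, 0, 0], 20],
    [[0, 0.4, 0.0], [0, 0, 0], 20],
    [[0, 0.8, 0.0], [0, 0, 0], 20]
  ]
}}

```text
clock: 48.97
position: [0.6106, 0.1706, 0.2122]
tcp_rot: [0.044, 0.999, -0.0, 0.0]
ft_force: [1.0, -0.1, 1.6]
grip_width: 0.0293
grip_force: 61.4
```

Emit:
{"fn": "drive_tool", "kwargs": {
  "targets": [
    [[0, 0.3, 0.0], [0, 0, 0], 20],
    [[0, 0.7, 0.0], [0, 0, 0], 20],
    [[0, 1.1, 0.0], [0, 0, 0], 20],
    [[0, 1.5, 0.0], [0, 0, 0], 20],
    [[0, 1.9, 0.0], [0, 0, 0], 20]
  ]
}}

```text
clock: 49.38
position: [0.6108, 0.1726, 0.2122]
tcp_rot: [0.044, 0.999, -0.0, 0.0]
ft_force: [-0.1, -0.5, 1.8]
grip_width: 0.0291
grip_force: 61.4
```

```bash
python3 -c "
from h import *
fs=[r.grab_frame(n) for n in ('scene','top')]
for c in ('blue','yel'): print(c,[tuple(np.round(np.array(cen(f,c))*[1e3,1],2).tolist()) for f in fs])
o=r.get_obs();print(o['clock'],o['position'],(o['position'][:2]-MID)@U-.00075)"
```

```text
blue [(-187.52, 383.0), (-188.24, 450.0)]
yel [(195.94, 160.0), (191.42, 81.0)]
49.4833 [0.61079114 0.17267866 0.21219891] 0.18860611028446803
```

Emit:
{"fn": "drive_tool", "kwargs": {
  "targets": [
    [[0, 0, -10], [0, 0, 0], 20],
    [[0, 0, -30], [0, 0, 0], 20],
    [[0, 0, -60], [0, 0, 0], 20],
    [[0, 0, -95], [0, 0, 0], 20],
    [[0, 0, -125], [0, 0, 0], 20]
  ]
}}

```text
clock: 49.9
position: [0.6101, 0.1721, 0.3391]
tcp_rot: [0.044, 0.999, -0.0, -0.001]
ft_force: [0.7, -0.1, -3.5]
grip_width: 0.0293
grip_force: 61.5
```

Emit:
{"fn": "drive_tool", "kwargs": {
  "targets": [
    [[0, 0, -10], [0, 0, 0], 20],
    [[0, 0, -10], [0, 0, 0], 20],
    [[0, 0, -10], [0, 0, 0], 20],
    [[0, 0, -10], [0, 0, 0], 20],
    [[0, 0, -10], [0, 0, 0], 20]
  ]
}}

```text
clock: 50.32
position: [0.6097, 0.1725, 0.345]
tcp_rot: [0.043, 0.999, -0.001, -0.002]
ft_force: [-0.4, 0.4, -2.7]
grip_width: 0.0293
grip_force: 61.6
```

Emit:
{"fn": "drive_tool", "kwargs": {
  "targets": [
    [[0, 0, 0], [0, 0, 0], 20],
    [[0, 0, 0], [0, 0, 0], 20],
    [[0, 0, 0], [0, 0, 0], 20],
    [[0, 0, 0], [0, 0, 0], 20],
    [[0, 0, 0], [0, 0, 0], 20]
  ]
}}

```text
clock: 50.73
position: [0.6107, 0.1725, 0.347]
tcp_rot: [0.044, 0.999, -0.0, -0.0]
ft_force: [-0.4, 0.6, -3.4]
grip_width: 0.0292
grip_force: 61.6
```

Emit:
{"fn": "drive_tool", "kwargs": {
  "targets": [
    [[0, 0, 0], [0, 0, 0], 20],
    [[0, 0, 0], [0, 0, 0], 20],
    [[0, 0, 0], [0, 0, 0], 20],
    [[0, 0, 0], [0, 0, 0], 20],
    [[0, 0, 0], [0, 0, 0], 20]
  ]
}}

```text
clock: 51.15
position: [0.6108, 0.1725, 0.3472]
tcp_rot: [0.044, 0.999, 0.0, 0.0]
ft_force: [0.5, -0.4, -2.3]
grip_width: 0.0294
grip_force: 61.6
```

Emit:
{"fn": "drive_tool", "kwargs": {
  "targets": [
    [[0, 0, 0], [0, 0, 0], 20],
    [[0, 0, 0], [0, 0, 0], 20],
    [[0, 0, 0], [0, 0, 0], 20],
    [[0, 0, 0], [0, 0, 0], 20],
    [[0, 0, 0], [0, 0, 0], 20]
  ]
}}

```text
clock: 51.57
position: [0.6108, 0.1725, 0.3472]
tcp_rot: [0.044, 0.999, 0.0, 0.0]
ft_force: [-0.0, -0.3, -2.6]
grip_width: 0.0292
grip_force: 61.6
```

Emit:
{"fn": "drive_tool", "kwargs": {
  "targets": [
    [[0, 0, 0], [0, 0, 0], 20],
    [[0, 0, 0], [0, 0, 0], 20],
    [[0, 0, 0], [0, 0, 0], 20],
    [[0, 0, 0], [0, 0, 0], 20],
    [[0, 0, 0], [0, 0, 0], 20]
  ]
}}

```text
clock: 51.98
position: [0.6108, 0.1725, 0.3472]
tcp_rot: [0.044, 0.999, -0.0, 0.0]
ft_force: [-0.6, 0.1, -2.7]
grip_width: 0.029
grip_force: 61.6
```

Emit:
{"fn": "drive_tool", "kwargs": {
  "targets": [
    [[0, 0, 0], [0, 0, 0], 20],
    [[0, 0, 0], [0, 0, 0], 20],
    [[0, 0, 0], [0, 0, 0], 20],
    [[0, 0, 0], [0, 0, 0], 20],
    [[0, 0, 0], [0, 0, 0], 20]
  ]
}}

```text
clock: 52.4
position: [0.6108, 0.1725, 0.3472]
tcp_rot: [0.044, 0.999, -0.0, 0.0]
ft_force: [-0.9, 0.6, -2.8]
grip_width: 0.0295
grip_force: 61.6
```

```bash
python3 -c "
from h import *
for i in range(3):
    fs=[r.grab_frame(n) for n in ('scene','top')]
    print('blue',[tuple(np.round(np.array(cen(f,'blue'))*[1e3,1],2).tolist()) for f in fs])
o=r.get_obs();print(o['clock'],o['position'],o['ft_force'],o['grip_width'])"
```

```text
blue [(-188.49, 381.0), (-189.88, 443.0)]
blue [(-188.52, 380.0), (-189.76, 445.0)]
blue [(-188.4, 383.0), (-189.68, 446.0)]
52.7 [0.61075706 0.17252488 0.34718553] [ 0.5238972   0.20415611 -2.10613761] 0.029019937397626386
```

```bash
python3 -c "
from station import r
print(r.hand_in())"
```

```text
the job is handed in; nothing more can be done
None
```

I made the full pass from the blue landing over both humps to the yellow landing and handed the job in, but the pressure probably went over 7 N once, so it may not pass. That was at about 45 s on the last downslope, with one noisy reading of about 8.4 N. On the first slope, at about 13 s, the wheel also rolled back a few millimetres. I held about 3 s or more on each hump top, within roughly 3 mm, and at hand-in the roller was held well clear with the carriage at rest about 0.5 mm from the middle.

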